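# Slide a balancing arbor into the vee and swing the run-out gauge onto it

### The arm

A 6-joint arm with a two-finger parallel gripper is mounted at the origin on a cart in front of the work surface, level with it; the furniture and walls round the work are solid. World frame = base frame: x ahead of the robot, y to its left, z up, the work surface at z = 0. Lengths are in m, angles in rad, forces in N, time in s.
With the tool pointing down it reaches from about 0.275 to 0.75 m from the base axis. Payload 10.2 kg.
Tool frame: the origin (TCP) lies midway between the tips of the shut fingers; the grasp point (between the pads) lies 19 mm behind it (bot.grip_depth is the distance from the TCP to the grasp point, in m); z points along the fingers, y is the direction in which the jaws open and shut (so a half turn about z gives the same grasp; the last joint's range is limited). The gripper opens to 85 mm and grips with 20 to 120 N. Pads are 22 mm wide; open, the fingers measure 114 mm over their backs; the gripper's body (76 mm by 85 mm) begins 54 mm behind the grasp point. The pads swing forward as they close: fully open they stand 13 mm farther back than shut.
Start: joints at [-1.447, 0.313, 1.498, -0, 1.331, -0.223], TCP at [0.178, -0.494, 0.231] pointing down, gripper open.
Joint ranges: [-2.94, 2.94], [-0.97, 2.17], [0.19, 2.56], [-1.23, 4.37], [0.02, 3.11], [-2.88, 2.88]. Speed limits (rad/s): [2.39, 2.39, 3.01, 3.14, 3.14, 3.14].

### API

Orientations are given as a rotation vector (axis times angle).
In Python, from cell import read_state, viewer, order, bot gives the robot as it stands.
- The arm moves only by the tool apply_moves, never from a script. Its argument "series" is a list that holds one entry, the list of rows, each a list of 7 numbers: the turn, a rotation vector about the tool's x, y, z in rad, then the shift along the tool's x, y, z in mm, then the finger opening in mm, from 0 to 85.4. In form: [[[ax, ay, az, x, y, z, fingers], ...]]. A call has 1 to 12 rows; each row shifts and turns the commanded pose from where the row before left it, along the tool's axes as they then stand; what a row does not reach is not made up. A row lasts 1/10 s, in which the tool goes at most 50 mm and 8.59 degrees, less where a joint would pass 70% of its speed; a pose out of reach is approached as far as the arm can. A call is refused whole if a number of a shift passes 50 or a number of a turn 0.15, either way. A call with a gripper value outside its range is refused whole. The fingers move at their own pace and stop on an object; "force" is the grip in N (left out, the last holds). Time passes only in rows, so rows that do not move let the fingers close. It gives the time, the measured TCP pose, the force and the opening at its end, in the units of the state.
- read_state(): the state, without advancing time (a new reading comes with each control period).
- viewer.grab_frame(name): name is "scene" or "side" or "wrist"; returns a dict with "color" (480x640x3 uint8, red, green, blue), "intrinsics" (3x3 intrinsics, pixels), "dist_coeffs" ([k1, k2, p1, p2, k3] as OpenCV has them; the pictures are not rectified), "extrinsics" (4x4, takes a point from camera to world coordinates). Camera axes: x right, y up, looking along -z (the intrinsics and any distortion apply to the point x, -y, -z); pixel columns grow to the right and rows downward; lengths in m; the calibration is good to about 2 mm. A picture is of the moment at which its call begins. There is no depth.
- order.close_job(): hands the job in, once; it reports no verdict.
Trained networks look in the newest picture that a camera, given by its name, has taken for a name from the list of things; names that differ only in an ending like _2 or _b are one class to them, and where a whole thing is asked for, a point or a joint stands for the part that bears it (a point fixed in the world has none). Each returns a list of dicts, best first, with "score" (0 to 1); they miss things now and then, are a little off and sometimes report something else, mostly with a low value. They report only what shows in the picture. A call takes as long as a camera call.
- viewer.boxes_of(camera, name): "point" ([x, y, z] in m, in world coordinates, good to about 4 mm: the middle of the surface that is visible of it).
- viewer.masks_of(camera, name): "region" (480x640 bool, what is visible of it).
- viewer.landmark_of(camera, name): "point" ([x, y, z] in m, in world coordinates, good to about 4 mm: a listed point, or the origin of a listed thing).
The state is a dict: "clock": time; "joints": joint angles; "joint_vel": joint speeds; "effort": joint torques, N m; "ee_pos": TCP position; "tool_rot": TCP orientation; "force": force on the tool from outside, world axes, zero at the start; "ft_torque": the same for the moment, N m; "finger_gap": finger opening in m.
Only numpy, scipy, OpenCV 4.12 (cv2) and the standard library are available. Lean on these libraries where they do the work, as an engineer would, in place of code of your own. Each camera call takes 0.05 s, during which the arm holds its last target.

### The job

Set the tall balancing arbor up for its run-out check: push it, low down so that it stays upright, along the bench until its round foot is fully home against both jaws of the gauge stand's vee. Then push the gauge arm round by its upright post until it is against its stop and the stylus is pressed in by the arbor's shank. The arbor must only be slid, never lifted or tipped, and the loose parts standing around must stay where they are.

Things in the scene. Friction and masses are not known exactly. Their poses are not given: they have to be found in the camera images.
- balancing_arbor: Plain steel arbor, loose, 292 mm tall, 0.7 to 1.0 kg. Round foot 90 mm across, 17 mm high; then a 60 mm collar (to 34 mm up), a 44 mm shank (to 140 mm) and a 24 mm spindle. Origin on its axis at the underside, z up. Pushed higher than about 60 mm it may tip. A gripper pushing the foot must lean back about 20 degrees, fingertips leading, for its body to clear the shank.
- gauge_stand: Fixed grey L-shaped base, 10 mm thick, with two steel vee jaws 22 mm high, oiled and slippery. Origin at bench level where the arbor's axis stands when the foot touches both jaws; x points into the vee, z up. Jaws 62 mm long at 45 deg to x, from about (0.02, +-0.068) to (0.06, +-0.02) m; the mouth is open to -x, flat bench. The left limb spans y 0.099 to 0.151, x -0.110 to 0.087 and carries the arm's column.
- swing_pivot (a point): Vertical axis of the gauge arm, at (-0.075, +0.135) m in the gauge stand's frame, 78 mm above the bench. The column and hub are 28 mm in diameter, top at 91 mm.
- swing_post (a point): Upright steel post on the gauge arm for pushing it: 13 mm across, 84 to 118 mm above the bench (this point 101 mm up), 75 mm from the pivot axis. The arm is a 15 mm wide bar, 72 to 84 mm up, with a dial gauge 44 mm across (top 92 mm up) at 135 mm from the pivot.
- gauge_arm (a joint): Swing of the gauge arm about its pivot, rad. 0: at its stop, pointing along -y of the stand across the vee's mouth, stylus along +x. Grows clockwise from above as the arm swings out: 1.57 points along -x of the stand, 2.3 is the limit. Friction holds it; about 3.5 N at the post moves it.
- gauge_stylus (a joint): How far the dial gauge's spring stylus is pressed in, m: 0 free, 0.010 at most; 0.4 N at first contact and 0.12 N more per mm. It is 78 mm above the bench and is pressed in about 5 mm when the arbor is home and the arm at its stop.
- collet_holder: Loose bystander: steel collet holder 63 mm in diameter, 128 mm tall, standing on its narrow end well right of the arbor. Origin at the centre of its underside.
- grease_tub: Loose bystander: small tub with a green lid, 63 mm in diameter, 54 mm tall, standing right of the arbor and nearer the robot. Origin at the centre of its underside.

How it is judged:
On the way:
1. the arbor stands upright with its foot home in the vee, the gauge arm still swung out (horizontal distance between balancing_arbor and gauge_stand below 0.004 m and angle between balancing_arbor's own z axis and vertical below 0.03 rad and value of joint gauge_arm above 1 rad), for 0.2 s.
At the end, for the whole second after the job is handed in: The arbor stands upright on the bench (within 0.03 rad) and at rest, its axis within 4 mm of the vee's home point; the gauge arm is within 0.03 rad of its stop and the stylus is pressed in by more than 1 mm (horizontal distance between balancing_arbor and gauge_stand below 0.004 m and height (world z) of balancing_arbor below 0.003 m and angle between balancing_arbor's own z axis and vertical below 0.03 rad and linear speed of balancing_arbor below 0.01 m/s and value of joint gauge_arm below 0.03 rad and value of joint gauge_stylus above 0.001 m); the robot touches nothing.
It fails at once if the arbor is lifted off the bench (height (world z) of balancing_arbor above 0.008 m).
It fails at once if the arbor tips more than 0.12 rad (angle between balancing_arbor's own z axis and vertical above 0.12 rad).
It fails at once if the collet holder is moved more than 15 mm (distance of collet_holder from where it was at the start of the episode above 0.015 m).
It fails at once if the tub is moved more than 15 mm (distance of grease_tub from where it was at the start of the episode above 0.015 m).
It also fails if it takes over 72 s, if anything falls off the work surface, if the arm or the gripper's body presses on something with over 40 N, if the wrist force passes 120 N, or if a joint passes its speed limit or range.

## Working session

There is one attempt and no reset: what is moved stays moved. The work goes in short steps, Python scripts to look and compute and a tool call to move; the robot and the scene stay as the last step left them, time stands still between calls to the robot, and variables do not carry over. Pictures are saved under pics/ and viewed, and the job is handed in when it is done.

Besides the shell and the picture viewer there is one more tool, called after "Emit:" by a JSON object that holds its "name" and its "arguments". apply_moves: Moves the arm, as the interface text tells. Its arguments: {"type":"object","properties":{"series":{"type":"array","items":{"type":"array","items":{"type":"array","items":{"type":"number"}}}},"force":{"type":"number"}},"required":["series"]}

```bash
mkdir -p pics; ls; python3 - <<'E'
from cell import read_state, viewer, order, bot
import cv2
s=read_state(); print(s)
for c in ["scene","side","wrist"]:
    f=viewer.grab_frame(c); cv2.imwrite(f"pics/{c}0.png",f["color"][:,:,::-1])
    print(c,f["extrinsics"][:3].round(3).tolist(),f["intrinsics"].tolist() if hasattr(f["intrinsics"],'tolist') else f["intrinsics"],f["dist_coeffs"])
    for n in ["balancing_arbor","gauge_stand","swing_pivot","swing_post","collet_holder","grease_tub"]:
        r=viewer.landmark_of(c,n); print(c,n,[( [round(float(v),4) for v in d["point"]],round(float(d["score"]),2)) for d in r[:2]])
print([x for x in dir(bot) if x[0]!='_'])
E
```

```text
pics
{'clock': 0.0, 'joints': array([-1.44740395e+00,  3.13461158e-01,  1.49842372e+00, -2.22268498e-05,
        1.33099011e+00, -2.23385841e-01]), 'joint_vel': array([-9.47303206e-04, -8.34411224e-04, -1.69308667e-04,  3.58785610e-05,
       -5.47263276e-04, -2.57486307e-03]), 'effort': array([ 6.43055341e-05, -4.12267256e+01, -2.59741348e+01, -1.96564483e-04,
        4.21210541e-03,  1.48708182e-05]), 'ee_pos': array([ 0.17839016, -0.49349685,  0.23073439]), 'tool_rot': array([-3.09322274e+00, -5.41779713e-01, -6.67715125e-05]), 'force': array([-0.66512157, -1.57484901, -0.62516143]), 'ft_torque': array([0.01021612, 0.02535641, 0.01237269]), 'finger_gap': 0.08561959609907648}
scene [[-0.707, 0.486, -0.514, -0.013], [-0.707, -0.494, 0.506, 0.537], [-0.008, 0.721, 0.693, 0.813]] [[603.0169970961571, 0.0, 322.2557694094203], [0.0, 603.0169970961571, 237.28600760998023], [0.0, 0.0, 1.0]] [-0.20857967  0.          0.          0.          0.        ]
scene balancing_arbor []
scene gauge_stand []
scene swing_pivot [([0.4938, 0.1938, 0.0785], 0.86)]
scene swing_post []
scene collet_holder 
[... 370 characters left out ...]
8], 0.95)]
side gauge_stand [([0.6278, 0.1157, -0.0], 0.7)]
side swing_pivot [([0.4894, 0.2028, 0.0763], 0.6)]
side swing_post [([0.4213, 0.1846, 0.099], 0.6)]
side collet_holder [([0.5092, -0.1929, -0.0018], 0.82)]
side grease_tub [([0.3544, -0.1741, -0.0048], 0.63)]
wrist [[0.341, 0.894, 0.292, 0.254], [-0.94, 0.324, 0.105, -0.467], [-0.0, -0.311, 0.951, 0.375]] [[428.35827090282055, 0.0, 323.65127476858913], [0.0, 428.35827090282055, 234.96482790442073], [0.0, 0.0, 1.0]] [-0.10509701  0.          0.          0.          0.        ]
wrist balancing_arbor []
wrist gauge_stand []
wrist swing_pivot []
wrist swing_post []
wrist collet_holder []
wrist grease_tub []
['MotionError', 'grip_depth']
```

View pics/scene0.png

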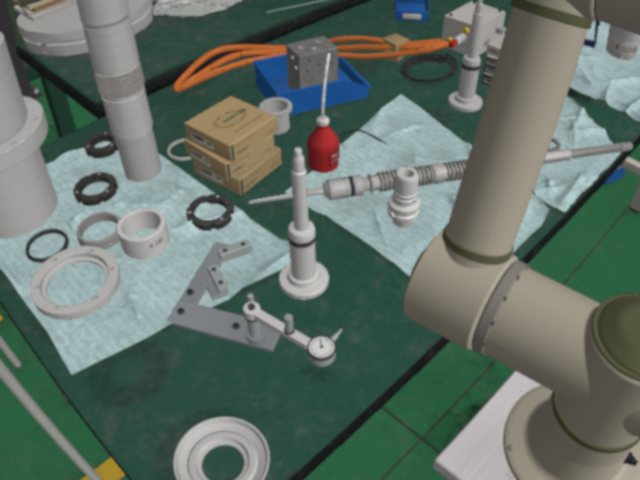

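View pics/side0.png

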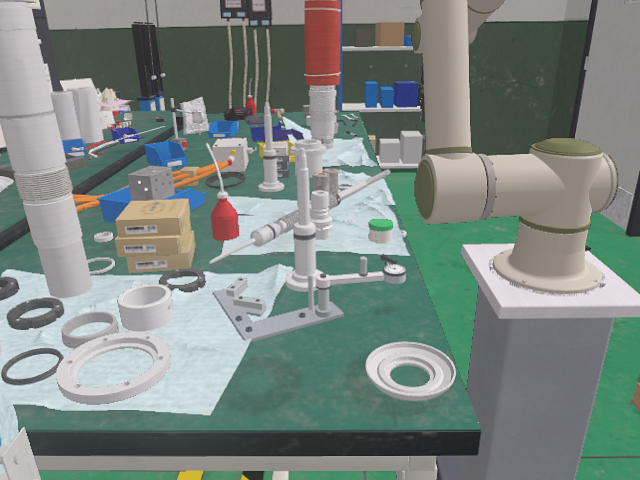

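```bash
cat > h.py <<'E'
from cell import read_state, viewer, order, bot
import cv2, numpy as np
from scipy.spatial.transform import Rotation as R
def proj(f,P):
    P=np.atleast_2d(np.array(P,float)); T=np.linalg.inv(f["extrinsics"]); c=P@T[:3,:3].T+T[:3,3]
    c=c*[1,-1,-1]
    return cv2.projectPoints(c,np.zeros(3),np.zeros(3),np.array(f["intrinsics"]),np.array(f["dist_coeffs"]))[0][:,0]
def ray(f,uv):
    n=cv2.undistortPoints(np.array([[uv]],float),np.array(f["intrinsics"]),np.array(f["dist_coeffs"]))[0,0]
    d=f["extrinsics"][:3,:3]@np.array([n[0],-n[1],-1]); return f["extrinsics"][:3,3],d
def atz(f,uv,z):
    o,d=ray(f,uv); return o+d*(z-o[2])/d[2]
def crop(img,x0,y0,w,h,name,s=4):
    cv2.imwrite(name,cv2.resize(img[y0:y0+h,x0:x0+w,::-1],None,fx=s,fy=s,interpolation=cv2.INTER_CUBIC))
E
python3 - <<'E'
from h import *
for c,b in [("scene",(160,220,190,150)),("side",(205,220,200,130))]:
    f=viewer.grab_frame(c); crop(f["color"],*b,f"pics/{c}c.png")
    for n in ["balancing_arbor","gauge_stand","swing_pivot","swing_post","grease_tub"]:
        r=viewer.landmark_of(c,n); print(c,n,[( [round(float(v),4) for v in d["point"]],round(float(d["score"]),2)) for d in r[:2]])
    m=viewer.masks_of(c,"balancing_arbor")
    for d in m[:1]:
        y,x=np.where(d["region"]); print(c,"arbor mask",x.min(),x.max(),y.min(),y.max(),d["score"])
        for yy in range(y.min(),y.max()+1,8): print(yy,x[y==yy].min(),x[y==yy].max(),end='; ')
E
```

```text
scene balancing_arbor [([0.537, 0.0533, -0.0004], 0.63)]
scene gauge_stand []
scene swing_pivot [([0.4939, 0.1957, 0.079], 0.96)]
scene swing_post [([0.422, 0.1853, 0.1068], 0.8)]
scene grease_tub []
scene arbor mask 279 328 147 298 0.78
147 298 298; 155 294 302; 163 293 304; 171 292 306; 179 292 306; 187 292 306; 195 293 306; 203 293 307; 211 294 307; 219 295 308; 227 290 313; 235 288 315; 243 289 314; 251 290 314; 259 291 314; 267 284 323; 275 280 327; 283 280 328; 291 283 323; side balancing_arbor [([0.5353, 0.0532, 0.0005], 0.71), ([0.5084, -0.1964, 0.0003], 0.34)]
side gauge_stand [([0.6285, 0.1122, 0.0026], 0.84)]
side swing_pivot [([0.4895, 0.198, 0.0753], 0.9), ([0.511, -0.1945, 0.0026], 0.29)]
side swing_post [([0.4191, 0.1863, 0.0998], 0.72)]
side grease_tub [([0.3508, -0.1763, -0.0015], 0.83)]
side arbor mask 284 321 148 291 0.55
148 301 302; 156 297 305; 164 297 306; 172 295 308; 180 297 308; 188 297 308; 196 297 308; 204 297 308; 212 298 309; 220 297 311; 228 293 315; 236 293 315; 244 293 315; 252 294 315; 260 295 315; 268 295 316; 276 285 316; 284 285 315;
```

View pics/scenec.png

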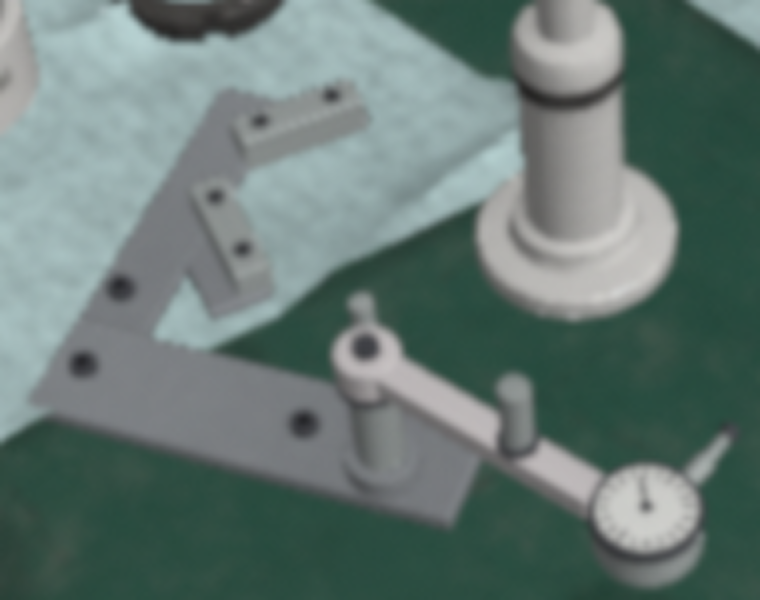

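View pics/sidec.png

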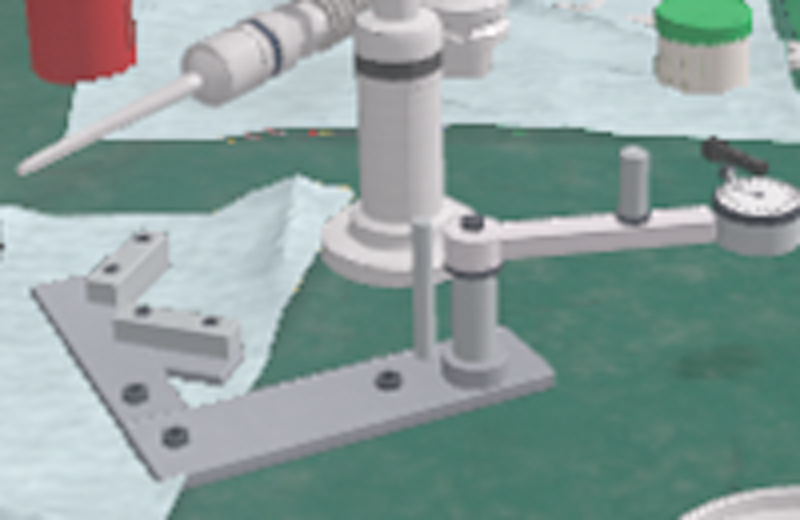

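```bash
python3 - <<'E'
from h import *
from scipy.optimize import least_squares
fs=viewer.grab_frame("scene"); fd=viewer.grab_frame("side")
L=np.array([[-.075,.135,.091],[-.110,.151,.010],[-.110,.099,.010],[.087,.151,.010]])
S=np.array([[251.5,306.5],[273.7,348.7],[281.7,333.7],[168.7,319.2]])
D=np.array([[323,275.5],[343.7,313],[332.5,302],[244.2,338]])
def W(p,L):
    c,s=np.cos(p[2]),np.sin(p[2]); L=np.atleast_2d(L); return np.c_[p[0]+c*L[:,0]-s*L[:,1],p[1]+s*L[:,0]+c*L[:,1],L[:,2]]
for sets in ([(fs,S),(fd,D)],[(fs,S)],[(fd,D)]):
    r=least_squares(lambda p:np.concatenate([(proj(f,W(p,L))-q).ravel() for f,q in sets]),[.626,.118,.52],loss='soft_l1')
    print(r.x.round(4),np.degrees(r.x[2]),[ (proj(f,W(r.x,L))-q).round(1).tolist() for f,q in sets])
# arbor: spindle axis & foot
def tri(a,b):
    o1,d1=ray(fs,a);o2,d2=ray(fd,b);A=np.c_[d1,-d2];t=np.linalg.lstsq(A,o2-o1,rcond=None)[0];p,q=o1+t[0]*d1,o2+t[1]*d2;return (p+q)/2,np.linalg.norm(p-q)
print("top",tri((298.2,147),(301.6,148)))
# post top centre z .118
print("post",tri((160+515/4,220+382/4),(205+634/4,220+155/4)),atz(fs,(160+515/4,220+382/4),.118),atz(fd,(205+634/4,220+155/4),.118))
# foot: ellipse fit projection
def foot(p,f):
    a=np.linspace(0,2*np.pi,60);out=[]
    P=np.r_[np.c_[p[0]+.045*np.cos(a),p[1]+.045*np.sin(a),0*a],np.c_[p[0]+.045*np.cos(a),p[1]+.045*np.sin(a),0*a+.017],np.c_[p[0]+0*a[:1],p[1]+0*a[:1],.292]]
    u=proj(f,P); return u[:,0].min(),u[:,0].max(),u[:,1].max(),u[:,1].min()
for p in [(.535,.053),(.537,.053),(.535,.050),(.535,.056)]: print(p,np.round(foot(p,fs),1),np.round(foot(p,fd),1))
E
```

```text
[0.6192 0.1092 0.4517] 25.879481487819454 [[[-1.3, -0.2], [-3.0, 2.1], [0.9, -6.9], [-3.5, -0.2]], [[0.9, -2.2], [1.1, -1.5], [0.0, -2.5], [0.2, -0.7]]]
[0.6162 0.1068 0.4476] 25.645577737730484 [[[0.7, 0.1], [-1.1, 2.4], [2.8, -6.6], [-1.6, -0.2]]]
[0.6191 0.1138 0.4402] 25.222821632136764 [[[0.4, -0.8], [0.7, 0.2], [-0.1, -0.9], [-1.2, 0.7]]]
top (array([0.5357035 , 0.04427166, 0.28996346]), np.float64(0.00321077281040338))
post (array([0.42114466, 0.18035972, 0.11289011]), np.float64(0.003969424121584119)) [0.42014249 0.1816908  0.118     ] [0.42074797 0.19499262 0.118     ]
(0.535, 0.053) [275.5 325.8 301.  149.5] [284.  326.1 291.8 147.2]
(0.537, 0.053) [274.7 325.  300.4 149. ] [283.1 325.2 291.8 147.3]
(0.535, 0.05) [276.7 327.  300.  148.7] [284.2 326.1 291.1 146.9]
(0.535, 0.056) [274.2 324.6 301.9 150.4] [283.9 326.1 292.5 147.6]
```

```bash
cat >> h.py <<'E'
def toolR(yawx_deg,lean_deg,push_deg):
    "tool x at yaw (horizontal part), tool z down leaning toward push"
    d=np.array([np.cos(np.radians(push_deg)),np.sin(np.radians(push_deg)),0]);l=np.radians(lean_deg)
    z=np.sin(l)*d-np.cos(l)*np.array([0,0,1]); 
    h=np.array([np.cos(np.radians(yawx_deg)),np.sin(np.radians(yawx_deg)),0])
    y=np.cross(z,h);y/=np.linalg.norm(y);x=np.cross(y,z);return np.c_[x,y,z]
def plan(p0,R0,p1,R1,n,g,extra=0,show=True):
    """extra: rotvec override (world) instead of shortest"""
    rv=R.from_matrix(R1@R0.T).as_rotvec() if np.ndim(extra)==0 else np.array(extra)
    p,Rm=np.array(p0,float),R0.copy();rows=[]
    for k in range(1,n+1):
        pt=p0+(np.array(p1)-p0)*k/n; Rt=R.from_rotvec(rv*k/n).as_matrix()@R0
        a=np.round(R.from_matrix(Rm.T@Rt).as_rotvec(),3); s=np.round(Rm.T@(pt-p)*1000,1)
        rows.append([*(a+0.0).tolist(),*(s+0.0).tolist(),g]); p=p+Rm@s/1000; Rm=Rm@R.from_rotvec(a).as_matrix()
    if show:
        for i in range(0,n,12): print(str(rows[i:i+12]).replace(' ',''))
    return p,Rm
def cur():
    s=read_state(); return s["ee_pos"],R.from_rotvec(s["tool_rot"]).as_matrix(),s
E
python3 - <<'E'
from h import *
p,Rm,s=cur(); print(Rm.round(3).tolist())
yaw0=np.degrees(np.arctan2(Rm[1,0],Rm[0,0])); print(yaw0)
dyaw=np.radians(-145-yaw0+360); print(dyaw)
plan(p,Rm,[.40,-.05,.23],None,24,85,[0,0,dyaw])
E
```

```text
[[0.94, 0.34, 0.0], [0.34, -0.94, -0.0], [-0.0, 0.0, -1.0]]
19.86932627491386
3.4056727281375414
[[0.0,0.0,-0.142,15.0,-14.3,0.1,85],[0.0,0.0,-0.142,16.8,-11.9,0.0,85],[0.0,0.0,-0.142,18.4,-9.5,0.1,85],[0.0,0.0,-0.142,19.5,-6.8,0.0,85],[0.0,0.0,-0.142,20.3,-4.0,0.1,85],[0.0,0.0,-0.141,20.6,-1.1,0.0,85],[0.0,0.0,-0.142,20.6,1.9,0.1,85],[0.0,0.0,-0.142,20.1,4.8,0.0,85],[0.0,0.0,-0.142,19.2,7.5,0.1,85],[0.0,0.0,-0.142,18.0,10.2,0.0,85],[0.0,0.0,-0.142,16.4,12.7,0.1,85],[0.0,0.0,-0.142,14.4,14.8,0.0,85]]
[[0.0,0.0,-0.142,12.1,16.7,0.1,85],[0.0,0.0,-0.142,9.7,18.3,0.1,85],[0.0,0.0,-0.142,7.0,19.4,0.0,85],[0.0,0.0,-0.141,4.1,20.2,0.1,85],[0.0,0.0,-0.142,1.3,20.7,0.0,85],[0.0,0.0,-0.142,-1.6,20.6,0.1,85],[0.0,0.0,-0.142,-4.6,20.1,0.0,85],[0.0,0.0,-0.142,-7.4,19.3,0.1,85],[0.0,0.0,-0.142,-10.0,18.1,0.0,85],[0.0,0.0,-0.142,-12.5,16.5,0.1,85],[0.0,0.0,-0.142,-14.7,14.5,0.0,85],[0.0,0.0,-0.142,-16.6,12.4,0.1,85]]
```

Emit:
{"name": "apply_moves", "arguments": {"series": [[[0,0,-0.142,15,-14.3,0,50],[0,0,-0.142,16.8,-11.9,0,50],[0,0,-0.142,18.4,-9.5,0,50],[0,0,-0.142,19.5,-6.8,0,50],[0,0,-0.142,20.3,-4,0,50],[0,0,-0.142,20.6,-1.1,0,50],[0,0,-0.142,20.6,1.9,0,50],[0,0,-0.142,20.1,4.8,0,50],[0,0,-0.142,19.2,7.5,0,50],[0,0,-0.142,18,10.2,0,50],[0,0,-0.142,16.4,12.7,0,50],[0,0,-0.142,14.4,14.8,0,50]]], "force": 40}}

```text
clock: 3.05
ee_pos: [0.2894, -0.271, 0.2314]
tool_rot: [1.622, 2.69, -0.0]
force: [-0.7, -0.5, -0.6]
finger_gap: 0.0498
```

Emit:
{"name": "apply_moves", "arguments": {"series": [[[0,0,-0.142,12.1,16.7,0,50],[0,0,-0.142,9.7,18.3,0,50],[0,0,-0.142,7,19.4,0,50],[0,0,-0.142,4.1,20.2,0,50],[0,0,-0.142,1.3,20.7,0,50],[0,0,-0.142,-1.6,20.6,0,50],[0,0,-0.142,-4.6,20.1,0,50],[0,0,-0.142,-7.4,19.3,0,50],[0,0,-0.142,-10,18.1,0,50],[0,0,-0.142,-12.5,16.5,0,50],[0,0,-0.142,-14.7,14.5,0,50],[0,0,-0.142,-16.6,12.4,0,50]]]}}

```text
clock: 4.25
ee_pos: [0.3999, -0.0489, 0.2314]
tool_rot: [-0.957, 2.992, -0.0]
force: [0.2, -0.0, 0.2]
finger_gap: 0.0501
```

```bash
python3 - <<'E'
from h import *
p,Rm,s=cur(); print(p,Rm.round(3).tolist(),s["joints"])
f=viewer.grab_frame("wrist"); cv2.imwrite("pics/w1.png",f["color"][:,:,::-1])
for c in ["wrist","scene","side"]:
  for n in ["balancing_arbor","gauge_stand","swing_pivot","swing_post"]:
    if c!="wrist": viewer.grab_frame(c)
    r=viewer.landmark_of(c,n); print(c,n,[( [round(float(v),4) for v in d["point"]],round(float(d["score"]),2)) for d in r[:1]])
E
```

```text
[ 0.39985941 -0.04891884  0.23141804] [[-0.814, -0.58, 0.0], [-0.58, 0.814, -0.0], [-0.0, -0.0, -1.0]] [-4.14589309e-01  3.80936474e-02  1.82845943e+00 -2.26513175e-05
  1.27464866e+00 -2.60441091e+00]
wrist balancing_arbor [([0.5367, 0.0441, 0.0025], 0.84)]
wrist gauge_stand []
wrist swing_pivot [([0.4969, 0.2014, 0.0801], 0.6)]
wrist swing_post []
scene balancing_arbor [([0.5372, 0.0537, 0.0008], 0.84)]
scene gauge_stand []
scene swing_pivot [([0.4915, 0.1956, 0.0801], 0.75)]
scene swing_post [([0.4203, 0.1869, 0.1009], 0.68)]
side balancing_arbor [([0.5352, 0.051, -0.0003], 0.87)]
side gauge_stand [([0.6276, 0.1138, 0.0015], 0.7)]
side swing_pivot [([0.4926, 0.1997, 0.073], 0.56)]
side swing_post [([0.418, 0.1861, 0.1002], 0.67)]
```

View pics/w1.png

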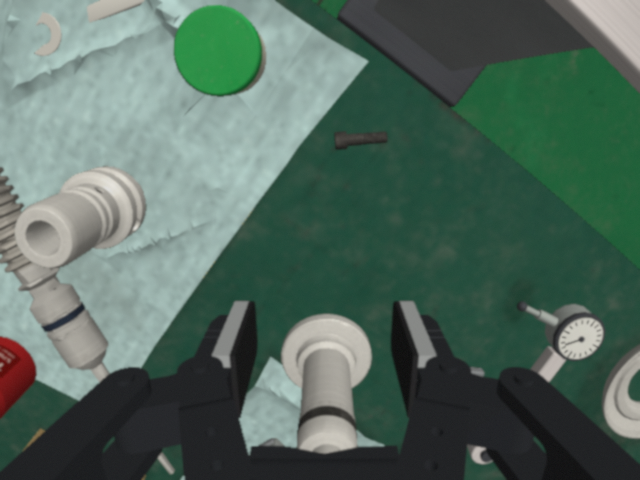

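```bash
python3 - <<'E'
from h import *
f=viewer.grab_frame("wrist"); crop(f["color"],260,300,130,110,"pics/w1c.png",6)
print("screw",atz(f,(340,140),.005),atz(f,(386,137),.005))
a=np.linspace(0,2*np.pi,180)
for p in [(.536,.044),(.536,.050),(.532,.05)]:
    u=proj(f,np.c_[p[0]+.045*np.cos(a),p[1]+.045*np.sin(a),0*a+.017]); b=proj(f,np.c_[p[0]+.045*np.cos(a),p[1]+.045*np.sin(a),0*a])
    print(p,u.min(0),u.max(0),b.min(0),b.max(0))
    v=u.round().astype(int)
# fit circle centre from points at z .017: outer foot edges
E
```

```text
screw [ 0.35640423 -0.0636929   0.005     ] [ 0.33160479 -0.0332188   0.005     ]
(0.536, 0.044) [276.23768182 318.13095847] [367.87399349 395.55073975] [277.93782286 309.57721741] [366.27993609 385.04052023]
(0.536, 0.05) [281.34858595 321.35127044] [372.70625122 398.2681391 ] [282.85998597 312.70333931] [370.94621837 387.70195475]
(0.532, 0.05) [283.57104648 318.30519841] [375.18722566 395.69696938] [285.00838378 309.74659754] [373.33155028 385.18399168]
```

View pics/w1c.png

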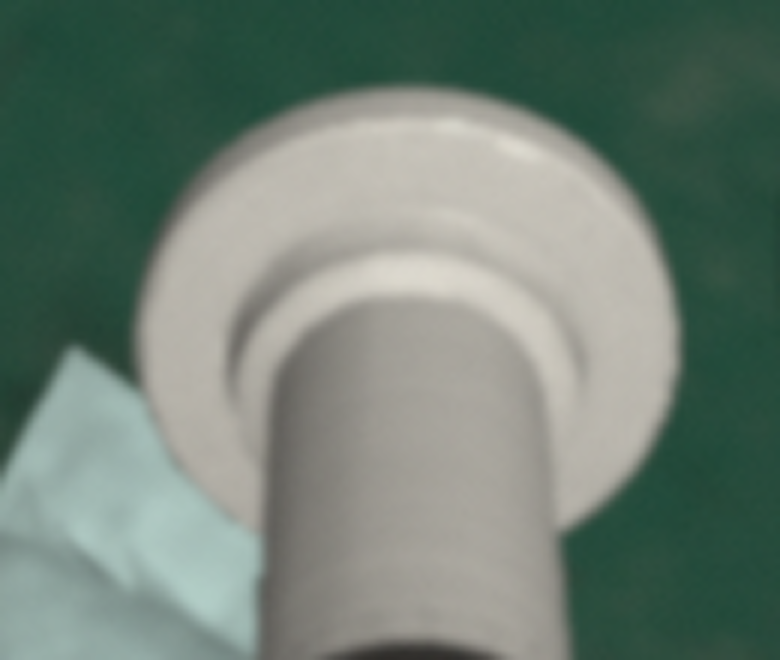

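```bash
python3 - <<'E'
from h import *
p,Rm,s=cur()
d=np.array([np.cos(np.radians(35)),np.sin(np.radians(35)),0]); A=np.array([.536,.051,0])
T=toolR(-145,20,35); print(T.round(3).tolist())
P=A-.105*d; P[2]=.10
p2,R2=plan(p,Rm,P,T,6,50)
P3=P.copy();P3[2]=.006; plan(p2,R2,P3,T,5,50)
E
```

```text
[[-0.77, -0.574, 0.28], [-0.539, 0.819, 0.196], [-0.342, 0.0, -0.94]]
[[0.0,-0.058,0.0,-10.8,0.7,21.9,50],[0.0,-0.058,0.001,-9.4,0.6,22.4,50],[0.0,-0.059,0.0,-8.2,0.7,23.0,50],[0.0,-0.058,0.001,-6.8,0.7,23.4,50],[0.0,-0.058,0.0,-5.4,0.7,23.8,50],[0.0,-0.058,0.0,-4.0,0.7,24.1,50]]
[[0.0,0.0,0.0,6.4,0.0,17.7,50],[0.0,0.0,0.0,6.4,0.0,17.6,50],[0.0,0.0,0.0,6.5,0.0,17.7,50],[0.0,0.0,0.0,6.4,0.0,17.6,50],[0.0,0.0,0.0,6.4,0.0,17.7,50]]
```

Emit:
{"name": "apply_moves", "arguments": {"series": [[[0,-0.058,0,-10.8,0.7,21.9,50],[0,-0.058,0.001,-9.4,0.6,22.4,50],[0,-0.059,0,-8.2,0.7,23,50],[0,-0.058,0.001,-6.8,0.7,23.4,50],[0,-0.058,0,-5.4,0.7,23.8,50],[0,-0.058,0,-4,0.7,24.1,50],[0,0,0,0,0,0,50]]]}}

```text
clock: 6.05
ee_pos: [0.4549, 0.0013, 0.1049]
tool_rot: [-0.834, 2.699, 0.141]
force: [-0.3, 0.3, -0.3]
finger_gap: 0.0499
```

Emit:
{"name": "apply_moves", "arguments": {"series": [[[0,0,0,6.4,0,17.6,50],[0,0,0,6.4,0,17.6,50],[0,0,0,6.4,0,17.6,50],[0,0,0,6.4,0,17.6,50],[0,0,0,6.4,0,17.6,50],[0,0,0,0,0,0,50]]]}}

```text
clock: 6.65
ee_pos: [0.4642, 0.0146, 0.0263]
tool_rot: [-0.819, 2.742, 0.111]
force: [-0.8, 0.2, -0.1]
finger_gap: 0.0497
```

```bash
python3 - <<'E'
from h import *
p,Rm,s=cur(); print(p,Rm.round(3).tolist(),s["joints"],s["force"])
for c in ["wrist","scene","side"]:
  f=viewer.grab_frame(c); cv2.imwrite(f"pics/{c}2.png",f["color"][:,:,::-1])
  if c!="wrist":
    u=proj(f,p)[0]; print(c,u); x0,y0=int(max(0,u[0]-100)),int(u[1]-90); crop(f["color"],x0,y0,200,150,f"pics/{c}2c.png")
E
```

```text
[0.46418948 0.01457856 0.02630635] [[-0.801, -0.548, 0.241], [-0.526, 0.837, 0.151], [-0.285, -0.006, -0.959]] [-0.35201771  0.39553088  2.07365374  0.45423873  0.5383362  -2.87973504] [-0.83960478  0.20025802 -0.08508009]
scene [344.21231936 281.38463385]
side [337.70669583 263.1068413 ]
```

View pics/wrist2.png

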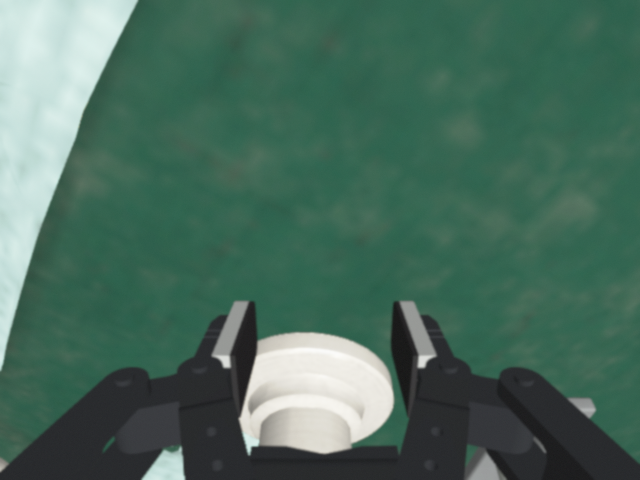

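View pics/scene2c.png

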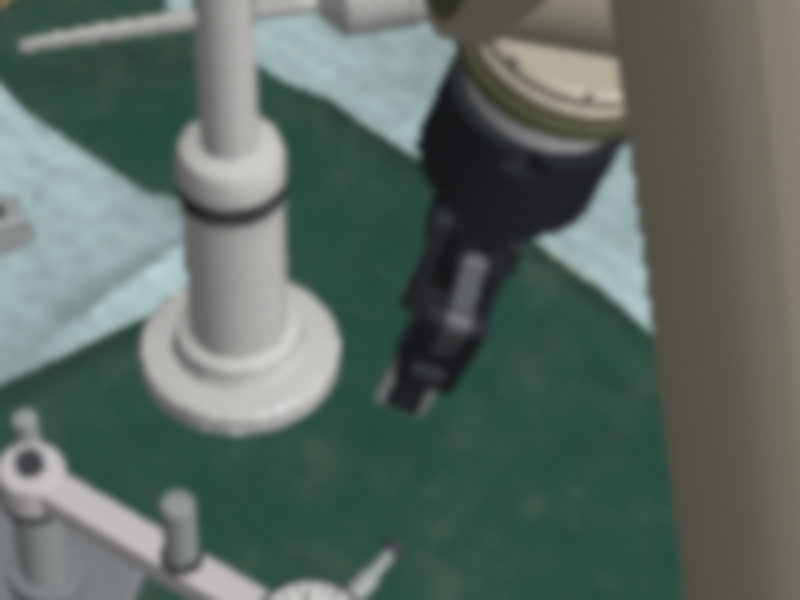

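View pics/side2c.png

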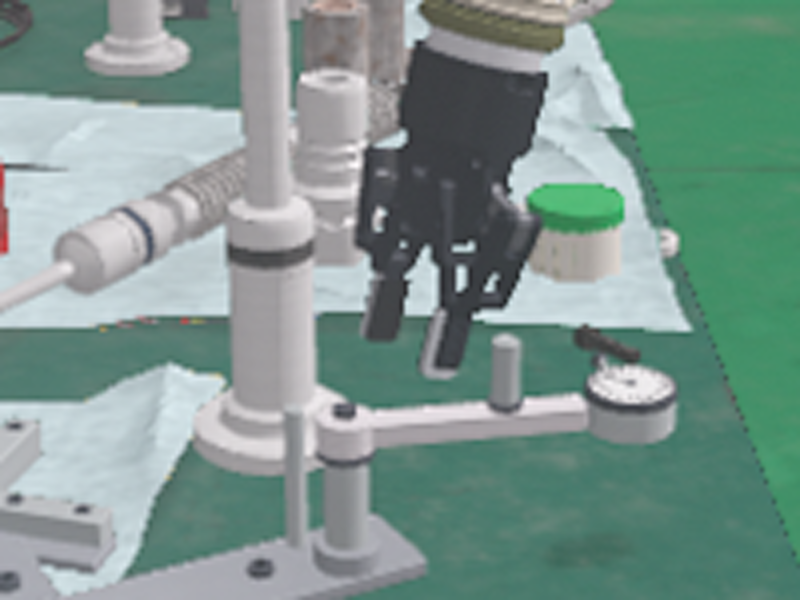

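Emit:
{"name": "apply_moves", "arguments": {"series": [[[0,0,0,0,0,-30,50],[0,0,0,0,0,-30,50],[0,0,0.05,0,0,-30,50],[0,0,0.12,0,0,-10,50],[0,0,0.15,0,0,0,50],[0,0,0.15,0,0,0,50],[0,0,0.15,0,0,0,50],[0,0,0.15,0,0,0,50],[0,0,0.15,0,0,0,50],[0,0,0.15,0,0,0,50],[0,0,0.15,0,0,0,50],[0,0,0.15,0,0,0,50]]]}}

```text
clock: 8.0
ee_pos: [0.4403, -0.001, 0.1237]
tool_rot: [1.145, 2.72, 0.351]
force: [-0.2, 0.5, -0.6]
finger_gap: 0.0501
```

Emit:
{"name": "apply_moves", "arguments": {"series": [[[0,0,0.15,0,0,0,50],[0,0,0.15,0,0,0,50],[0,0,0.15,0,0,0,50],[0,0,0.15,0,0,0,50],[0,0,0.15,0,0,0,50],[0,0,0.15,0,0,0,50],[0,0,0.15,0,0,0,50],[0,0,0.15,0,0,0,50],[0,0,0.15,0,0,0,50],[0,0,0.15,0,0,0,50],[0,0,0.15,0,0,0,50],[0,0,0,0,0,0,50]]]}}

```text
clock: 9.2
ee_pos: [0.4403, -0.001, 0.1236]
tool_rot: [-2.868, -1.046, -0.438]
force: [-0.3, -0.2, 0.4]
finger_gap: 0.0501
```

```bash
python3 - <<'E'
from h import *
p,Rm,s=cur(); print(p,Rm.round(3).tolist(),s["joints"],s["force"])
d=np.array([np.cos(np.radians(35)),np.sin(np.radians(35)),0]); A=np.array([.536,.051,0])
T=toolR(35,20,35); print(T.round(3).tolist())
P=A-.095*d; P[2]=.06
p2,R2=plan(p,Rm,P,T,5,50)
P3=P.copy();P3[2]=.008; plan(p2,R2,P3,T,3,50)
E
```

```text
[ 0.44028889 -0.00095516  0.12361521] [[0.73, 0.638, 0.245], [0.622, -0.768, 0.15], [0.284, 0.043, -0.958]] [-0.41441288  0.14799497  2.05790181  0.33608405  0.79507835  0.2371716 ] [-0.28653418 -0.153568    0.40636197]
[[0.77, 0.574, 0.28], [0.539, -0.819, 0.196], [0.342, -0.0, -0.94]]
[[0.003,0.012,0.018,-1.3,2.1,13.0,50],[0.003,0.012,0.019,-1.4,2.2,13.0,50],[0.003,0.012,0.018,-1.6,2.3,12.9,50],[0.003,0.012,0.018,-1.6,2.3,12.9,50],[0.003,0.011,0.019,-1.8,2.4,12.9,50]]
[[0.0,0.0,0.0,-5.9,0.0,16.3,50],[0.0,0.0,0.0,-5.9,0.0,16.3,50],[0.0,0.0,0.0,-6.0,0.0,16.3,50]]
```

Emit:
{"name": "apply_moves", "arguments": {"series": [[[0.003,0.012,0.018,-1.4,2.2,13,50],[0.003,0.012,0.018,-1.4,2.2,13,50],[0.003,0.012,0.018,-1.5,2.3,13,50],[0.003,0.012,0.018,-1.6,2.3,13,50],[0.003,0.011,0.019,-1.8,2.4,13,50],[0,0,0,-5.9,0,16.3,50],[0,0,0,-5.9,0,16.3,50],[0,0,0,-5.9,0,16.3,50],[0,0,0,0,0,0,50]]]}}

```text
clock: 10.1
ee_pos: [0.4575, -0.0029, 0.0059]
tool_rot: [-2.853, -0.908, -0.499]
force: [0.6, 0.7, 0.1]
finger_gap: 0.05
```

```bash
python3 - <<'E'
from h import *
p,Rm,s=cur(); print(p,Rm.round(3).tolist(),s["joints"],s["force"])
for c in ["wrist","scene","side"]:
  f=viewer.grab_frame(c); cv2.imwrite(f"pics/{c}3.png",f["color"][:,:,::-1])
  if c!="wrist":
    u=proj(f,p)[0]; print(c,u); x0,y0=int(max(0,u[0]-100)),int(u[1]-90); crop(f["color"],x0,y0,200,150,f"pics/{c}3c.png")
E
```

```text
[ 0.45752507 -0.00291521  0.00587116] [[0.768, 0.578, 0.277], [0.543, -0.816, 0.198], [0.34, -0.002, -0.94]] [-0.43950744  0.43733092  2.11922627  0.66173456  0.50381327 -0.05684054] [0.56302156 0.67991021 0.08432261]
scene [353.46579584 285.78328088]
side [340.54020344 268.05676287]
```

View pics/wrist3.png

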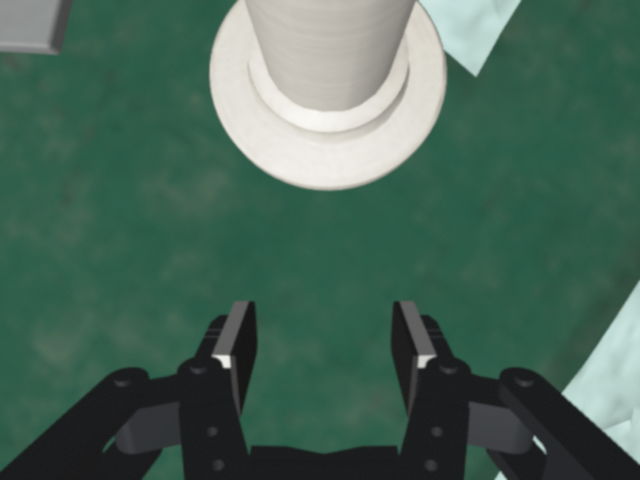

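View pics/scene3c.png

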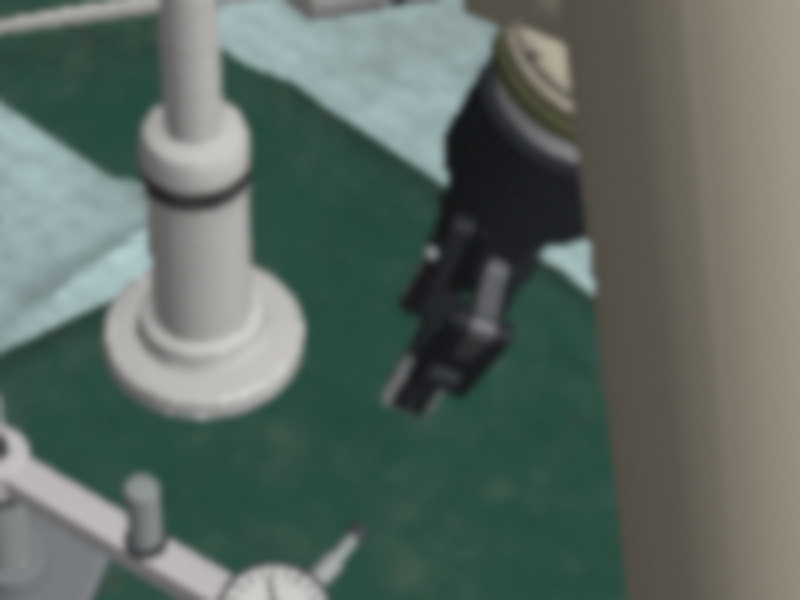

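View pics/side3c.png

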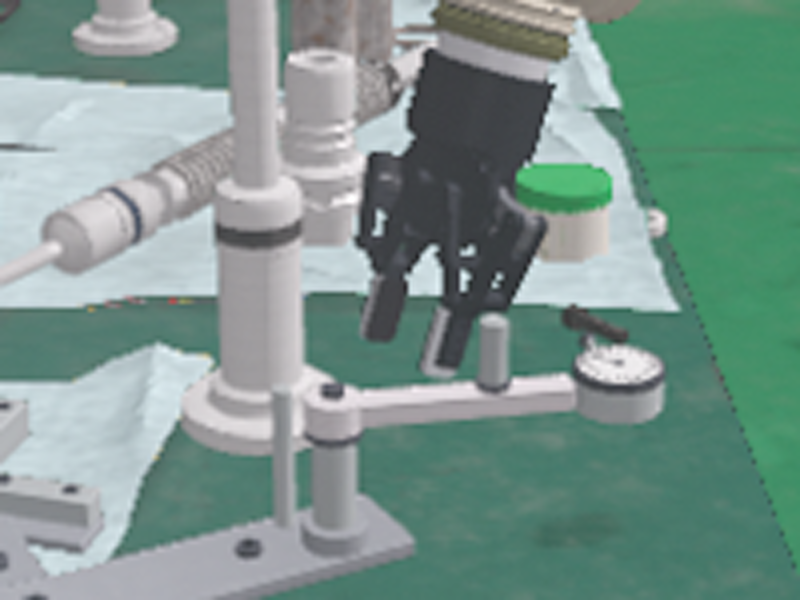

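```bash
python3 - <<'E'
from h import *
f=viewer.grab_frame("wrist")
e=atz(f,(329,190),0); d=np.array([np.cos(np.radians(35)),np.sin(np.radians(35)),0])
print(e, e+.045*d, viewer.landmark_of("wrist","balancing_arbor")[:1], viewer.landmark_of("wrist","gauge_stand")[:1])
p,Rm,s=cur(); print((e+.045*d-p)@d, np.cross(d,e-p))
E
```

```text
[0.50121897 0.02332826 0.        ] [0.53808081 0.0491392  0.        ] [{'point': [0.5358, 0.044, -0.0008], 'score': 0.69}] []
0.09512047415396678 [-0.00436276  0.00623066 -0.00263539]
```

Emit:
{"name": "apply_moves", "arguments": {"series": [[[0,0,0,8.4,0.6,6.3,50],[0,0,0,9.4,1,3.4,50],[0,0,0,9.4,1,3.4,50],[0,0,0,4.7,0,1.7,50],[0,0,0,4.7,0,1.7,50],[0,0,0,0,0,0,50]]]}}

```text
clock: 11.0
ee_pos: [0.4927, 0.0182, 0.0037]
tool_rot: [-2.855, -0.904, -0.502]
force: [-0.9, -1.0, 1.0]
finger_gap: 0.0495
```

```bash
python3 - <<'E'
from h import *
p,Rm,s=cur(); print(p,s["force"])
for c in ["wrist"]:
  f=viewer.grab_frame(c); cv2.imwrite(f"pics/{c}4.png",f["color"][:,:,::-1])
E
```

```text
[0.49274192 0.01820118 0.0037093 ] [-0.88594695 -0.99880412  0.97003848]
```

View pics/wrist4.png

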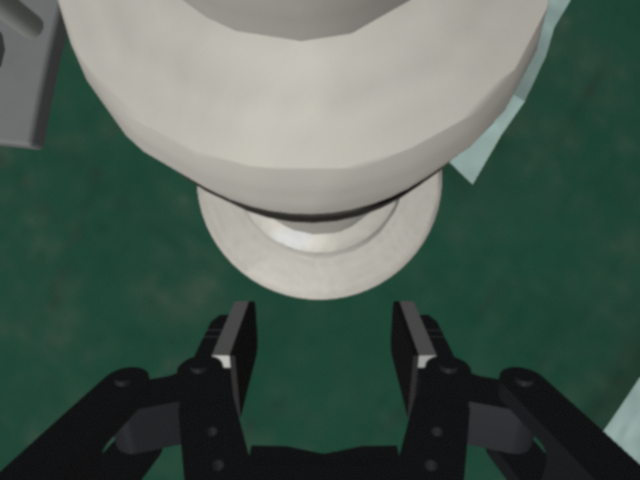

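Emit:
{"name": "apply_moves", "arguments": {"series": [[[0,0,0,4.7,0,1.7,50],[0,0,0,4.7,0,1.7,50],[0,0,0,4.7,0,1.7,50],[0,0,0,4.7,0,1.7,50],[0,0,0,4.7,0,1.7,50],[0,0,0,4.7,0,1.7,50],[0,0,0,4.7,0,1.7,50],[0,0,0,4.7,0,1.7,50]]]}}

```text
clock: 11.85
ee_pos: [0.525, 0.041, 0.0035]
tool_rot: [-2.855, -0.903, -0.5]
force: [-4.0, -2.8, 1.1]
finger_gap: 0.0498
```

```bash
python3 - <<'E'
from h import *
p,Rm,s=cur(); print(p,s["force"],s["joints"])
for c in ["wrist","side"]:
  f=viewer.grab_frame(c); cv2.imwrite(f"pics/{c}5.png",f["color"][:,:,::-1])
print([viewer.landmark_of(c,"balancing_arbor")[:1] for c in ["wrist","side"]])
E
```

```text
[0.5250009  0.04101549 0.00349496] [-3.99790958 -2.82838241  1.05559965] [-0.27922233  0.53265612  1.93914761  0.56710877  0.51728282  0.20344697]
[[{'point': [0.563, 0.0632, -0.0008], 'score': 0.74}], [{'point': [0.5603, 0.0669, 0.0025], 'score': 0.56}]]
```

View pics/wrist5.png

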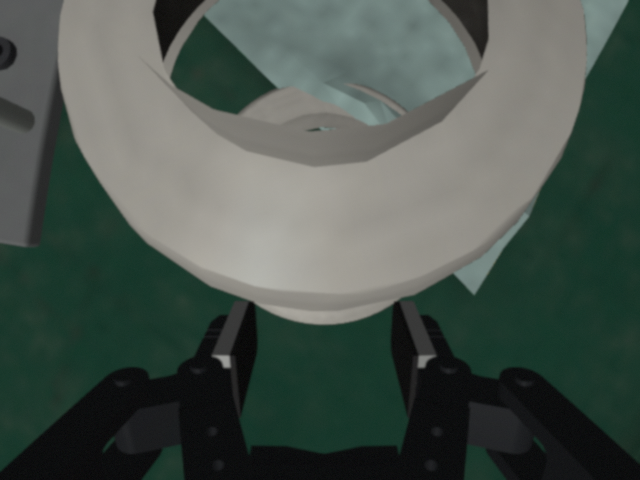

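View pics/side5.png

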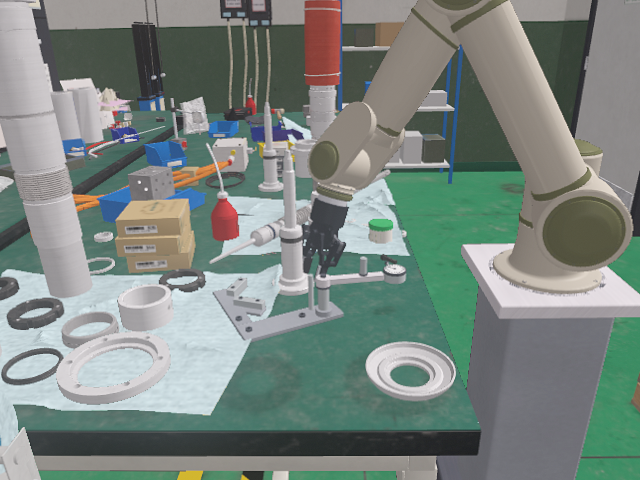

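Emit:
{"name": "apply_moves", "arguments": {"series": [[[0,0,0,4.7,0,1.7,50],[0,0,0,4.7,0,1.7,50],[0,0,0,4.7,0,1.7,50],[0,0,0,4.7,0,1.7,50],[0,0,0,4.7,0,1.7,50],[0,0,0,4.7,0,1.7,50],[0,0,0,4.7,0,1.7,50],[0,0,0,4.7,0,1.7,50],[0,0,0,4.7,0,1.7,50],[0,0,0,4.7,0,1.7,50]]]}}

```text
clock: 13.05
ee_pos: [0.5663, 0.0699, 0.0037]
tool_rot: [-2.855, -0.903, -0.501]
force: [-3.0, -2.2, -0.2]
finger_gap: 0.0501
```

```bash
python3 - <<'E'
from h import *
p,Rm,s=cur(); print(p,s["force"],s["joints"])
for c,b in [("scene",(160,180,200,150)),("side",(205,190,200,150))]:
  f=viewer.grab_frame(c); crop(f["color"],*b,f"pics/{c}6c.png")
print([viewer.landmark_of(c,"balancing_arbor")[:1] for c in ["scene","side"]])
E
```

```text
[0.56628891 0.06986753 0.00372407] [-2.9993534  -2.22050711 -0.17519986] [-0.19726105  0.59235071  1.81703938  0.49905027  0.54359974  0.3551834 ]
[[{'point': [0.6048, 0.0982, -0.0017], 'score': 0.94}], [{'point': [0.6057, 0.0974, -0.0009], 'score': 0.96}]]
```

View pics/scene6c.png

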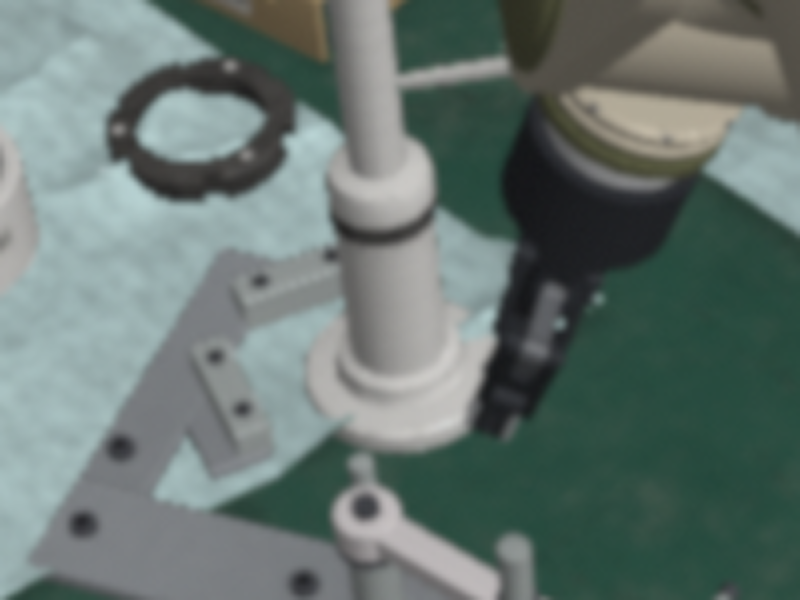

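View pics/side6c.png

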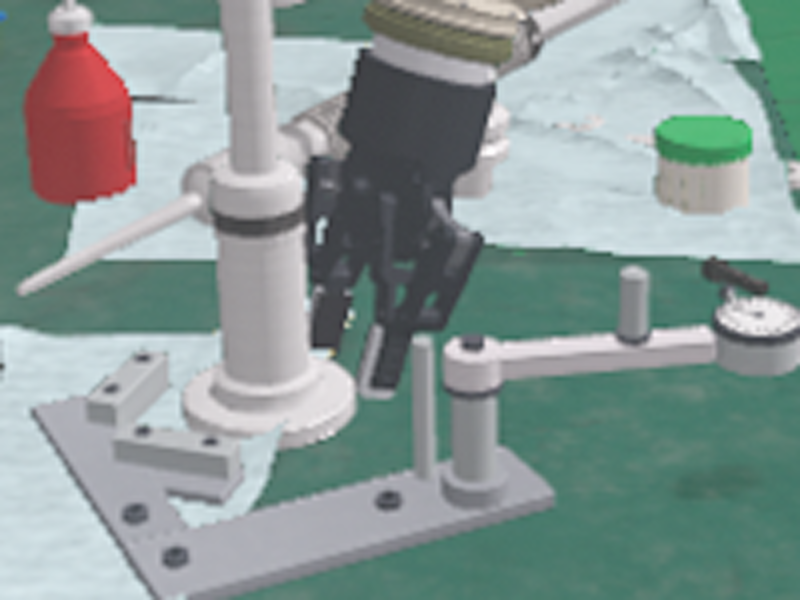

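Emit:
{"name": "apply_moves", "arguments": {"series": [[[0,0,0,3.76,0,1.37,50],[0,0,0,3.76,0,1.37,50],[0,0,0,3.76,0,1.37,50],[0,0,0,1.88,0,0.68,50],[0,0,0,0,0,0,50]]]}}

```text
clock: 13.75
ee_pos: [0.5776, 0.0777, 0.0038]
tool_rot: [-2.855, -0.903, -0.502]
force: [-2.2, -1.1, 1.7]
finger_gap: 0.0501
```

```bash
python3 - <<'E'
from h import *
p,Rm,s=cur(); print(p,s["force"],s["joints"])
for c,b in [("scene",(190,220,120,90)),("side",(205,260,120,90))]:
  f=viewer.grab_frame(c); crop(f["color"],*b,f"pics/{c}7c.png",6)
print([viewer.landmark_of(c,"balancing_arbor")[:1] for c in ["scene","side"]])
E
```

```text
[0.57760082 0.07770455 0.00382636] [-2.24822788 -1.11024954  1.66253861] [-0.17715738  0.60939252  1.78200098  0.48063895  0.55282305  0.39411966]
[[{'point': [0.6165, 0.1075, -0.0011], 'score': 0.7}], [{'point': [0.6158, 0.1068, 0.0013], 'score': 0.72}]]
```

View pics/scene7c.png

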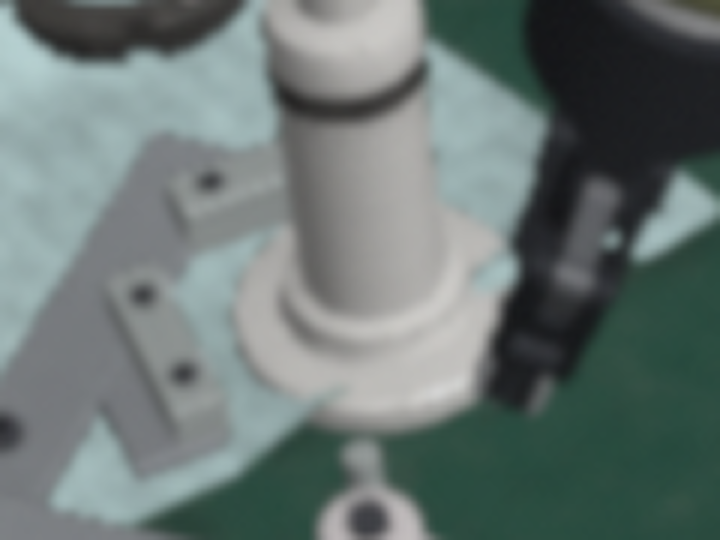

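View pics/side7c.png

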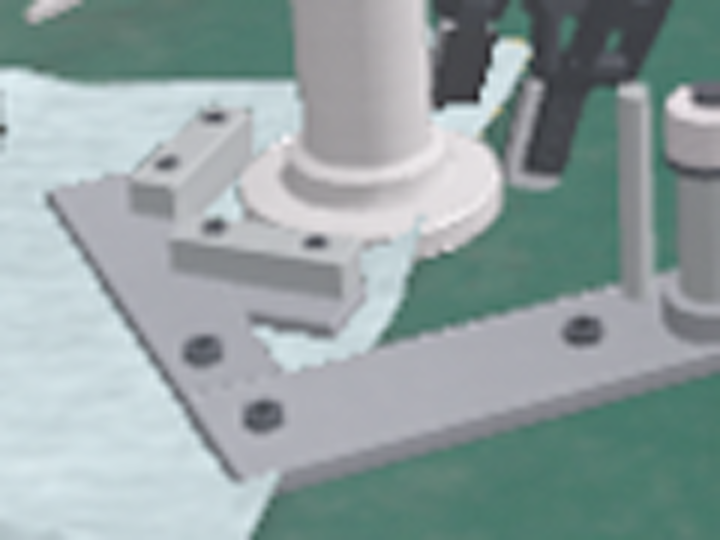

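```bash
python3 - <<'E'
from h import *
from scipy.optimize import least_squares
a=np.linspace(0,2*np.pi,360)
def ext(p,f):
    u=np.r_[[proj(f,np.c_[p[0]+.045*np.cos(a),p[1]+.045*np.sin(a),0*a+z]) for z in (0,.017)]].reshape(-1,2)
    return u
f=viewer.grab_frame("side"); g=lambda x,y:(205+x/6,260+y/6)
r=least_squares(lambda p:[ext(p,f)[:,0].min()-245,ext(p,f)[:,0].max()-288.7,ext(p,f)[:,1].max()-303],[.615,.105]); A=r.x
print("arbor side",A,r.fun)
def line(P,Q,A):
    P,Q=P[:2],Q[:2]; t=(Q-P)/np.linalg.norm(Q-P); n=np.array([-t[1],t[0]]); 
    return n, n@P, np.linalg.norm(Q-P), np.degrees(np.arctan2(t[1],t[0])), abs(n@(A-P))
Ls=[]
for P,Q in [((178,187),(252,112)),((210,213),(362,240))]:
    l=line(atz(f,g(*P),.022),atz(f,g(*Q),.022),A); print(atz(f,g(*P),.022),atz(f,g(*Q),.022),l[2:]); Ls.append(l)
N=[];b=[]
for l in Ls:
    s=np.sign(l[0]@A-l[1]); N.append(l[0]*s); b.append(l[1]*s+.045)
H=np.linalg.solve(np.array(N),b); print("home",H,"delta",H-A)
f2=viewer.grab_frame("scene"); g=lambda x,y:(190+x/6,220+y/6)
r=least_squares(lambda p:[ext(p,f2)[:,0].min()-(190+232/6),ext(p,f2)[:,1].max()-(220+430/6)],[.615,.105]); A=r.x
print("arbor scene",A,r.fun)
for P,Q in [((190,220),(288,185)),((150,275),(220,410))]:
    l=line(atz(f2,g(*P),.022),atz(f2,g(*Q),.022),A); print(atz(f2,g(*P),.022),atz(f2,g(*Q),.022),l[2:])
E
```

```text
arbor side [0.61227788 0.09911645] [-0.19437499  0.19617189 -0.03058773]
[0.67248533 0.13450147 0.022     ] [0.65578118 0.07899494 0.022     ] (np.float64(0.05796554267751738), np.float64(-106.74865011175342), np.float64(0.04745629994632775))
[0.65888786 0.1528316  0.022     ] [0.60682295 0.17180265 0.022     ] (np.float64(0.05541349386206476), np.float64(159.9796228574966), np.float64(0.06642632217904101))
home [0.6207741  0.11882503] delta [0.00849622 0.01970858]
arbor scene [0.61190502 0.09887327] [ 0.00000000e+00 -5.68434189e-14]
[0.66949025 0.12629914 0.022     ] [0.65963635 0.09521224 0.022     ] (np.float64(0.03261126616390509), np.float64(-107.58753009534983), np.float64(0.0466064265867194))
[0.65977364 0.14948791 0.022     ] [0.60178325 0.16847462 0.022     ] (np.float64(0.061019514235582724), np.float64(161.87096345821695), np.float64(0.06299673776901207))
```

Emit:
{"name": "apply_moves", "arguments": {"series": [[[0,0,0,2.5,-1.35,0.91,50],[0,0,0,2.5,-1.35,0.91,50],[0,0,0,2.5,-1.35,0.91,50],[0,0,0,2.5,-1.35,0.91,50],[0,0,0,0,0,0,50]]]}}

```text
clock: 14.55
ee_pos: [0.5834, 0.0884, 0.0039]
tool_rot: [-2.855, -0.904, -0.502]
force: [-1.2, -3.2, -0.2]
finger_gap: 0.0501
```

```bash
cat > look.py <<'E'
from h import *
import sys
k=sys.argv[1]
p,Rm,s=cur(); print(p,s["force"])
for c,b in [("scene",(190,220,120,90)),("side",(205,260,120,90))]:
  f=viewer.grab_frame(c); crop(f["color"],*b,f"pics/{c}{k}c.png",6)
print([viewer.landmark_of(c,"balancing_arbor")[:1] for c in ["scene","side"]])
E
python3 look.py 8
```

```text
[0.58337199 0.08844141 0.00386176] [-1.2451022  -3.19105099 -0.21122996]
[[{'point': [0.6226, 0.1172, -0.0001], 'score': 0.73}], [{'point': [0.6218, 0.1119, -0.0017], 'score': 0.57}]]
```

View pics/side8c.png

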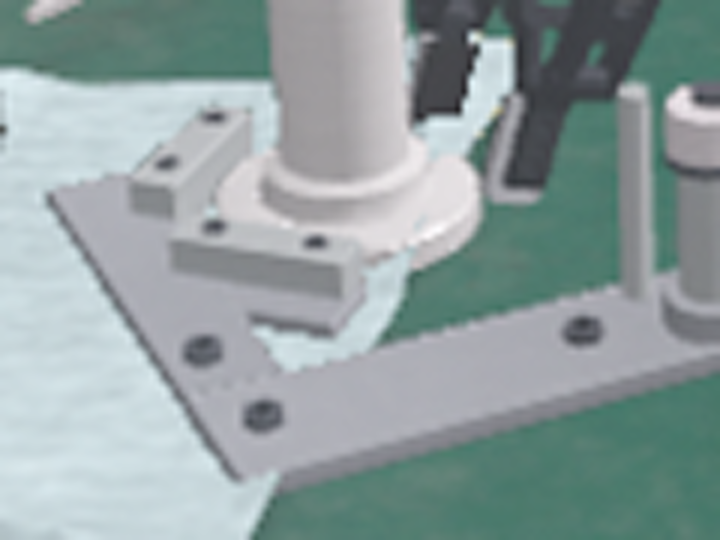

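View pics/scene8c.png

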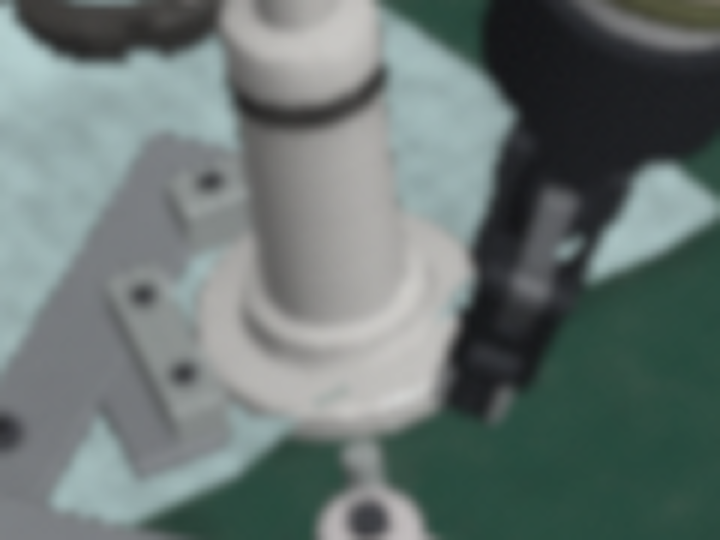

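Emit:
{"name": "apply_moves", "arguments": {"series": [[[0,0,0,2.5,-1.35,0.91,50],[0,0,0,2.5,-1.35,0.91,50],[0,0,0,0,0,0,50]]]}}

```text
clock: 15.05
ee_pos: [0.5849, 0.0909, 0.0034]
tool_rot: [-2.859, -0.902, -0.498]
force: [-17.3, -25.1, 10.1]
finger_gap: 0.0502
```

```bash
python3 look.py 9
```

```text
[0.58493797 0.09093448 0.0033501 ] [-17.31364329 -25.0567783   10.07818049]
[[{'point': [0.6208, 0.1179, -0.0014], 'score': 0.97}], [{'point': [0.6236, 0.1139, -0.0007], 'score': 0.6}]]
```

View pics/scene9c.png

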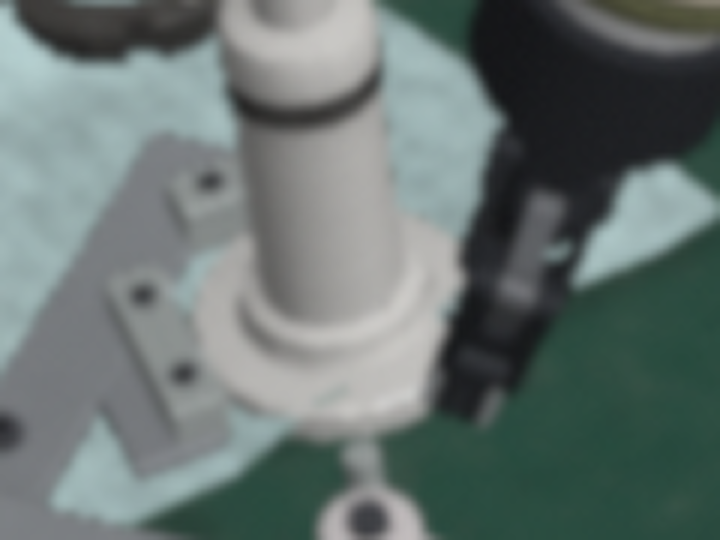

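View pics/side9c.png

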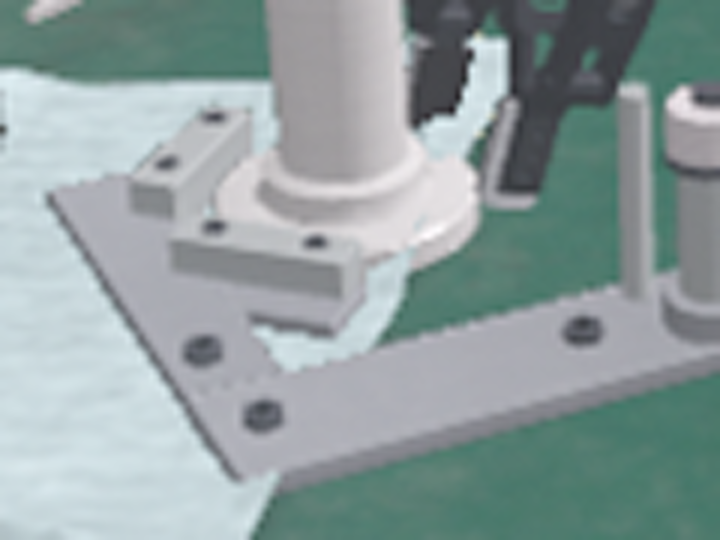

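Emit:
{"name": "apply_moves", "arguments": {"series": [[[0,0,0,-2.5,1.35,-0.91,50],[0,0,0,-2.5,1.35,-0.91,50],[0,0,0,-4.7,0,-1.7,50],[0,0,0,-4.7,0,-1.7,50],[0,0,0,0,0,0,50]]]}}

```text
clock: 15.75
ee_pos: [0.5743, 0.0825, 0.0036]
tool_rot: [-2.855, -0.903, -0.501]
force: [-0.5, 0.2, 0.4]
finger_gap: 0.0501
```

```bash
python3 look.py 10; python3 - <<'E'
from h import *
p,Rm,s=cur(); print(Rm.round(3).tolist())
f=viewer.grab_frame("wrist"); cv2.imwrite("pics/w10.png",f["color"][:,:,::-1])
E
```

```text
[0.57429014 0.08248579 0.00364047] [-0.47910089  0.23498448  0.36621072]
[[{'point': [0.6241, 0.1173, -0.0029], 'score': 0.88}], [{'point': [0.6237, 0.1138, -0.0007], 'score': 0.95}]]
[[0.769, 0.575, 0.279], [0.541, -0.818, 0.197], [0.341, -0.001, -0.94]]
```

View pics/scene10c.png

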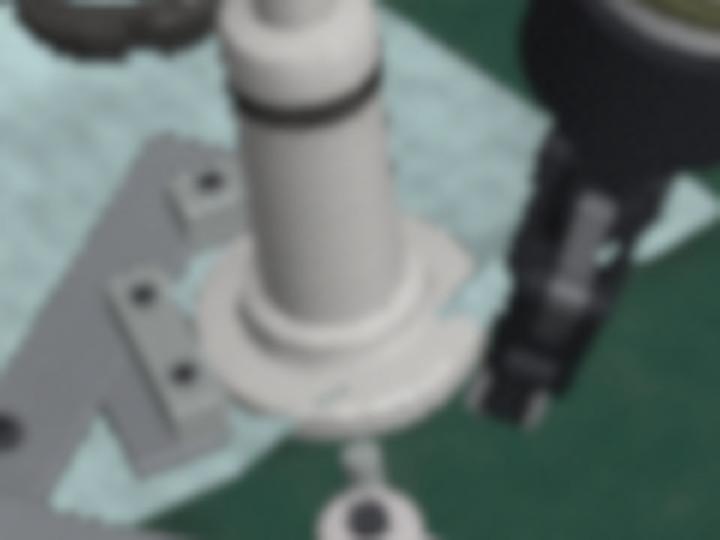

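View pics/side10c.png

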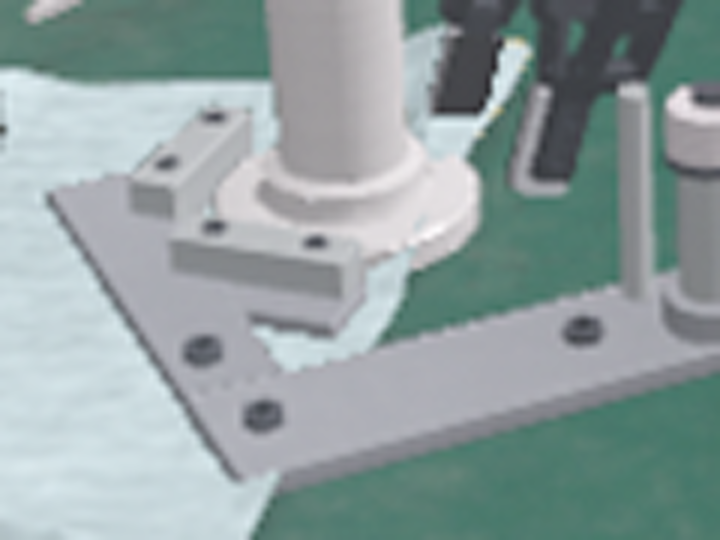

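View pics/w10.png

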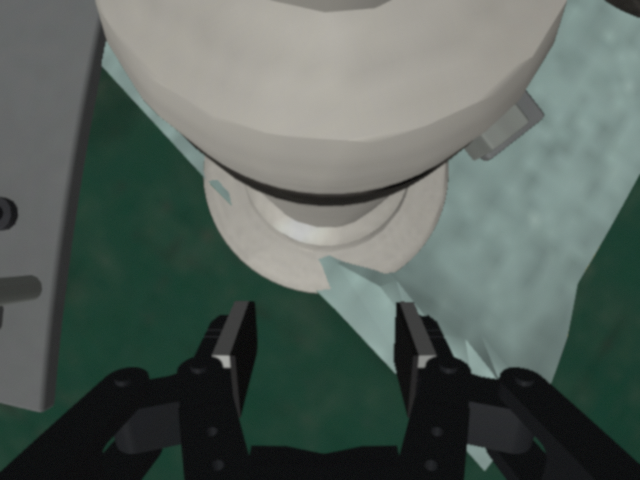

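```bash
python3 - <<'E'
from h import *
from scipy.optimize import least_squares
a=np.linspace(0,2*np.pi,360)
def ext(p,f): return np.r_[[proj(f,np.c_[p[0]+.045*np.cos(a),p[1]+.045*np.sin(a),0*a+z]) for z in (0,.017)]].reshape(-1,2)
f=viewer.grab_frame("side")
r=least_squares(lambda p:[ext(p,f)[:,0].min()-241.2,ext(p,f)[:,0].max()-285.3,ext(p,f)[:,1].max()-305],[.615,.105]); print(r.x,r.fun); A=r.x
f2=viewer.grab_frame("scene")
r=least_squares(lambda p:[ext(p,f2)[:,0].min()-222.8,ext(p,f2)[:,1].max()-293],[.615,.105]); print(r.x); B=r.x
# overlay foot circles and jaw faces assuming foot home: tangents at 45mm
yaw=np.radians(27)
for c,fr,C,b in [("side",f,A,(205,260,120,90)),("scene",f2,B,(190,220,120,90))]:
    im=cv2.resize(fr["color"][b[1]:b[1]+b[3],b[0]:b[0]+b[2],::-1],None,fx=6,fy=6,interpolation=cv2.INTER_CUBIC)
    def dr(P,col):
        u=((proj(fr,P)-[b[0],b[1]])*6+2.5).round().astype(int); cv2.polylines(im,[u.reshape(-1,1,2)],False,col,1)
    dr(np.c_[C[0]+.045*np.cos(a),C[1]+.045*np.sin(a),0*a+.017],(0,0,255))
    for sg in (1,-1):
        n=np.array([np.cos(yaw+sg*np.pi/4),np.sin(yaw+sg*np.pi/4)]);t=np.array([-n[1],n[0]])
        for z in (.022,):
            dr(np.array([[*(C+.045*n+t*k),z] for k in (-.031,.031)]),(0,255,0))
    cv2.imwrite(f"pics/{c}11o.png",im)
E
```

```text
[0.61881909 0.10710129] [-0.17003949  0.1718515  -0.02679146]
[0.61706337 0.10847541]
```

View pics/side11o.png

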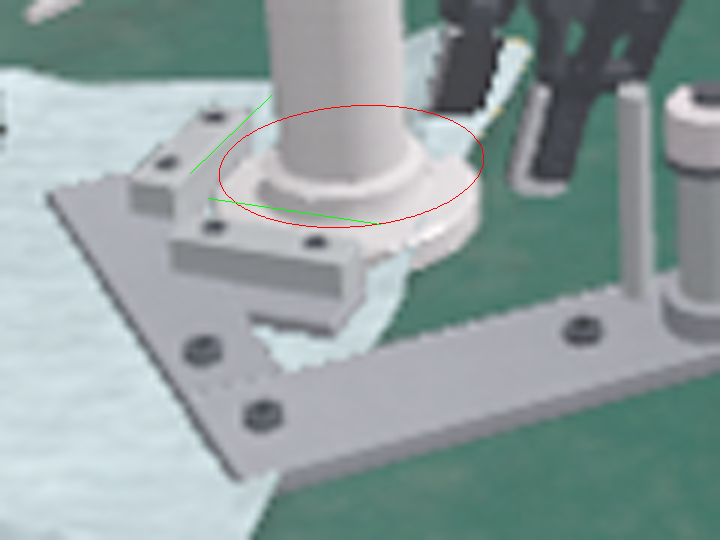

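View pics/scene11o.png

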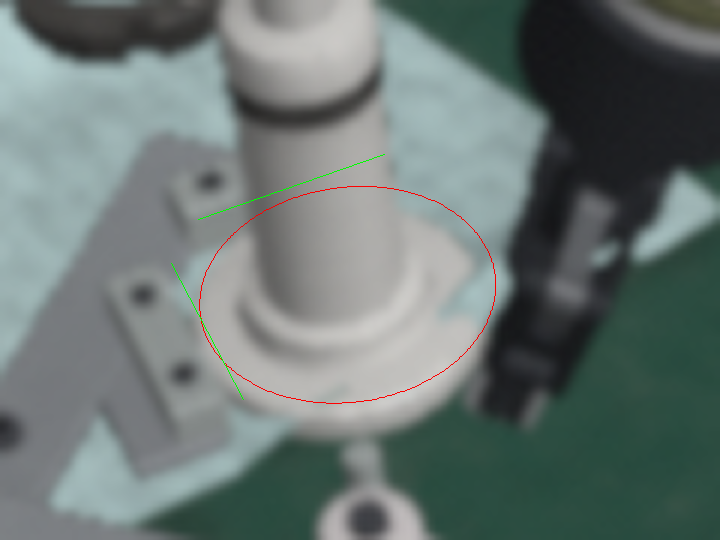

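```bash
python3 - <<'E'
from h import *
p,Rm,s=cur()
h=27; d=np.array([np.cos(np.radians(h)),np.sin(np.radians(h)),0]); A=np.array([.6205,.112,0])
T=toolR(h,20,h); P=A-.056*d; P[2]=.0036; print(P)
p2,R2=plan(p,Rm,P,T,3,50); print(p2,R2.round(3).tolist())
E
```

```text
[0.57060363 0.08657653 0.0036    ]
[[-0.016,0.0,0.044,-0.4,-1.9,-0.1,50],[-0.017,0.001,0.045,-0.5,-1.9,-0.1,50],[-0.016,0.0,0.044,-0.6,-1.9,-0.2,50]]
[0.57059647 0.08652968 0.00360874] [[0.837, 0.454, 0.305], [0.427, -0.891, 0.155], [0.342, -0.0, -0.94]]
```

Emit:
{"name": "apply_moves", "arguments": {"series": [[[-0.016,0,0.044,-0.4,-1.9,-0.1,50],[-0.017,0.001,0.045,-0.5,-1.9,-0.1,50],[-0.016,0,0.044,-0.6,-1.9,-0.2,50],[0,0,0,2.82,0,1.03,50],[0,0,0,1.88,0,0.68,50],[0,0,0,0.94,0,0.34,50],[0,0,0,0.94,0,0.34,50]]]}}

```text
clock: 16.8
ee_pos: [0.577, 0.0895, 0.0036]
tool_rot: [-2.933, -0.705, -0.517]
force: [-0.1, 0.5, 0.5]
finger_gap: 0.0501
```

Emit:
{"name": "apply_moves", "arguments": {"series": [[[0,0,0,0.94,0,0.34,50],[0,0,0,0.94,0,0.34,50],[0,0,0,0.94,0,0.34,50]]]}}

```text
clock: 17.1
ee_pos: [0.5795, 0.0909, 0.0036]
tool_rot: [-2.933, -0.704, -0.517]
force: [-0.4, 0.1, 0.7]
finger_gap: 0.0501
```

```bash
python3 - <<'E'
from h import *
f=viewer.grab_frame("wrist"); cv2.imwrite("pics/w12.png",f["color"][:,:,::-1])
print(cur()[2]["force"])
E
```

```text
[ 0.31700105 -0.4841691   0.35373507]
```

View pics/w12.png

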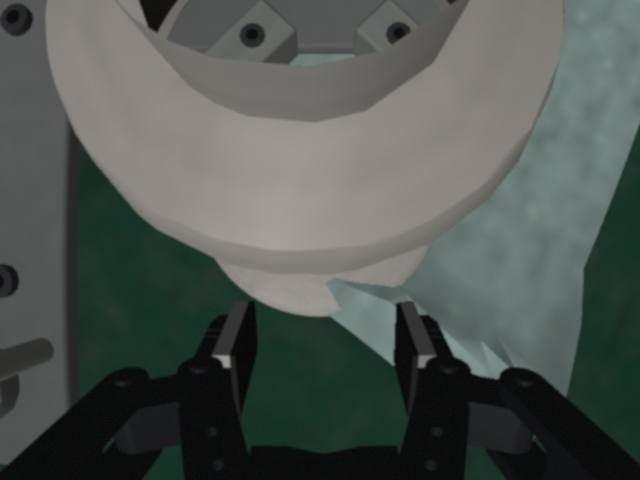

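Emit:
{"name": "apply_moves", "arguments": {"series": [[[0,0,0,0.94,0,0.34,50],[0,0,0,0.94,0,0.34,50],[0,0,0,0.94,0,0.34,50]]]}}

```text
clock: 17.45
ee_pos: [0.5815, 0.0924, 0.0033]
tool_rot: [-2.933, -0.705, -0.514]
force: [-4.3, -2.2, 1.0]
finger_gap: 0.0501
```

Emit:
{"name": "apply_moves", "arguments": {"series": [[[0,0,0,0.94,0,0.34,50],[0,0,0,0.94,0,0.34,50]]]}}

```text
clock: 17.65
ee_pos: [0.5824, 0.0933, 0.0029]
tool_rot: [-2.933, -0.705, -0.511]
force: [-11.2, -5.9, 5.4]
finger_gap: 0.0498
```

Emit:
{"name": "apply_moves", "arguments": {"series": [[[0,0,0,0.94,0,0.34,50],[0,0,0,0,0,0,50]]]}}

```text
clock: 17.85
ee_pos: [0.5829, 0.0936, 0.0028]
tool_rot: [-2.933, -0.705, -0.51]
force: [-12.1, -6.4, 5.3]
finger_gap: 0.0501
```

```bash
python3 look.py 13; python3 - <<'E'
from h import *
f=viewer.grab_frame("wrist"); cv2.imwrite("pics/w13.png",f["color"][:,:,::-1])
for c in ["scene","side"]:
  for n in ["gauge_stand","swing_pivot","swing_post"]: print(c,n,[(d["point"],d["score"]) for d in viewer.landmark_of(c,n)[:1]])
E
```

```text
[0.58287002 0.09359841 0.0027555 ] [-12.07747358  -6.38831983   5.27717896]
[[{'point': [0.624, 0.1147, -0.0008], 'score': 0.71}], [{'point': [0.6212, 0.1154, 0.0002], 'score': 0.59}]]
scene gauge_stand []
scene swing_pivot [([0.4921, 0.1916, 0.0788], 0.64)]
scene swing_post [([0.4215, 0.1889, 0.1005], 0.56)]
side gauge_stand [([0.6264, 0.115, -0.0008], 0.63)]
side swing_pivot [([0.3543, -0.1776, -0.0038], 0.66)]
side swing_post [([0.419, 0.1864, 0.0974], 0.62)]
```

View pics/w13.png

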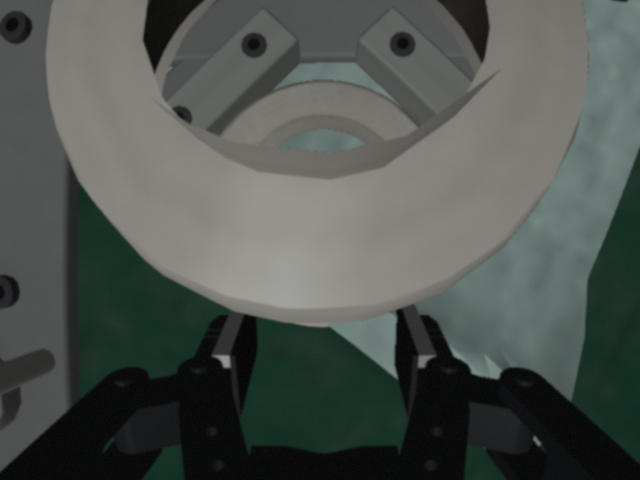

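View pics/scene13c.png

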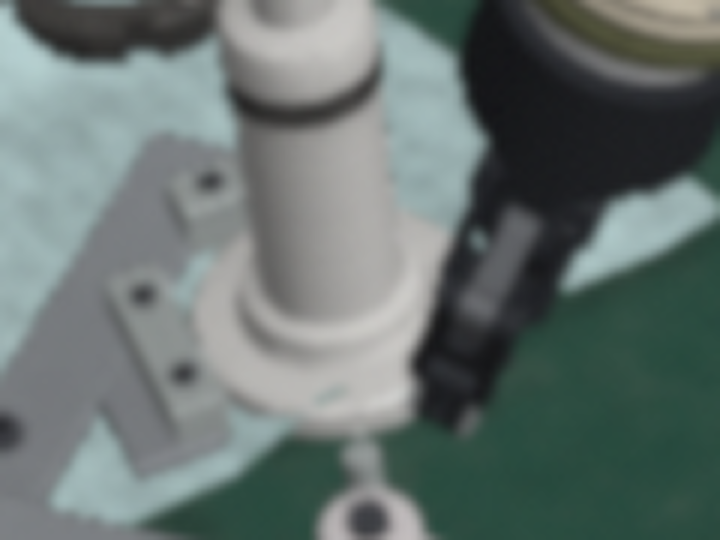

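Emit:
{"name": "apply_moves", "arguments": {"series": [[[0,0,0,-2.82,0,-1.03,50],[0,0,0,-4.7,0,-1.7,50],[0,0,0,-9.4,0,-3.4,50],[0,0,0,-14.1,0,-5.1,50],[0,0,0,-18.8,0,-6.8,50],[0,0,0,-18.8,0,-6.8,50]]]}}

```text
clock: 19.0
ee_pos: [0.5188, 0.0601, 0.0036]
tool_rot: [-2.933, -0.704, -0.518]
force: [-0.0, -0.1, 0.4]
finger_gap: 0.05
```

```bash
python3 look.py 14; python3 - <<'E'
from h import *
p,Rm,s=cur()
f=viewer.grab_frame("wrist"); cv2.imwrite("pics/w14.png",f["color"][:,:,::-1])
T=toolR(9.3,0,9.3); P=np.array([.45,.06,.17])
p2,R2=plan(p,Rm,P,T,7,40); plan(p2,R2,np.array([.42,.1865,.15]),T,4,40)
E
```

```text
[0.51883563 0.0600989  0.00361252] [-0.02602709 -0.13866911  0.39504621]
[[{'point': [0.6244, 0.1175, -0.0028], 'score': 0.75}], [{'point': [0.6221, 0.1144, 0.0006], 'score': 0.66}]]
[[-0.008,-0.05,0.044,-0.3,-4.5,-25.4,40],[-0.007,-0.049,0.043,-1.7,-4.2,-25.3,40],[-0.008,-0.05,0.044,-3.1,-4.0,-25.3,40],[-0.007,-0.049,0.043,-4.6,-3.6,-25.1,40],[-0.008,-0.05,0.044,-6.0,-3.2,-24.8,40],[-0.008,-0.049,0.043,-7.3,-2.7,-24.6,40],[-0.007,-0.05,0.044,-8.6,-2.2,-24.2,40]]
[[0.0,0.0,0.0,-2.3,-32.4,5.0,40],[0.0,0.0,0.0,-2.3,-32.4,5.0,40],[0.0,0.0,0.0,-2.3,-32.4,5.1,40],[0.0,0.0,0.0,-2.3,-32.4,5.0,40]]
```

View pics/w14.png

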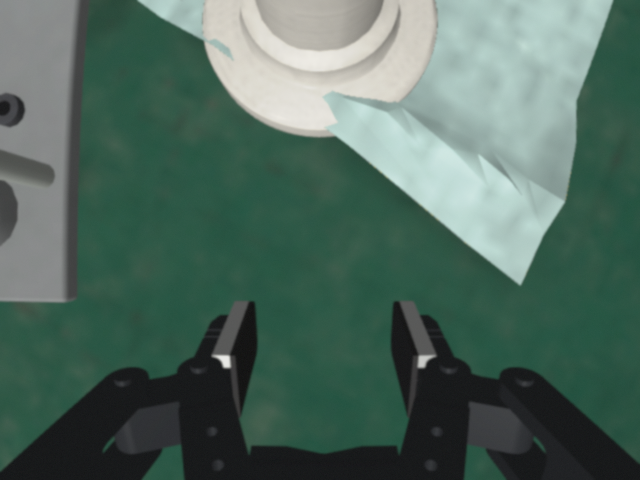

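View pics/side14c.png

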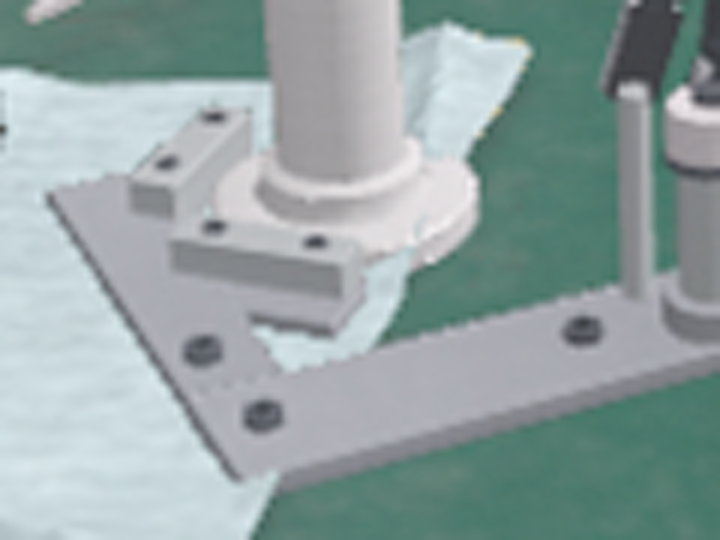

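Emit:
{"name": "apply_moves", "arguments": {"series": [[[-0.008,-0.05,0.044,-0.3,-4.5,-25.4,40],[-0.007,-0.049,0.043,-1.7,-4.2,-25.3,40],[-0.008,-0.05,0.044,-3.1,-4,-25.3,40],[-0.007,-0.049,0.043,-4.6,-3.6,-25.1,40],[-0.008,-0.05,0.044,-6,-3.2,-24.8,40],[-0.008,-0.049,0.043,-7.3,-2.7,-24.6,40],[-0.007,-0.05,0.044,-8.6,-2.2,-24.2,40],[0,0,0,-2.3,-32.4,5,40],[0,0,0,-2.3,-32.4,4,40],[0,0,0,-2.3,-32.4,2,40],[0,0,0,0,0,0,40]]]}}

```text
clock: 20.35
ee_pos: [0.4265, 0.1578, 0.1582]
tool_rot: [-3.129, -0.264, -0.0]
force: [-0.7, 0.1, 0.2]
finger_gap: 0.0402
```

```bash
python3 - <<'E'
from h import *
p,Rm,s=cur(); print(p,Rm.round(3).tolist(),s["joints"])
f=viewer.grab_frame("wrist"); cv2.imwrite("pics/w15.png",f["color"][:,:,::-1])
for n in ["gauge_stand","swing_pivot","swing_post","balancing_arbor"]: print(n,[(d["point"],d["score"]) for d in viewer.landmark_of("wrist",n)[:1]])
E
```

```text
[0.42651984 0.15779407 0.15823462] [[0.986, 0.167, 0.0], [0.167, -0.986, 0.002], [0.0, -0.002, -1.0]] [9.48099559e-02 2.35861582e-01 1.80410520e+00 1.79033504e-03
 1.10136820e+00 1.49666870e+00]
gauge_stand []
swing_pivot [([0.4962, 0.2038, 0.0816], 0.97)]
swing_post [([0.4219, 0.1884, 0.1043], 0.95)]
balancing_arbor []
```

View pics/w15.png

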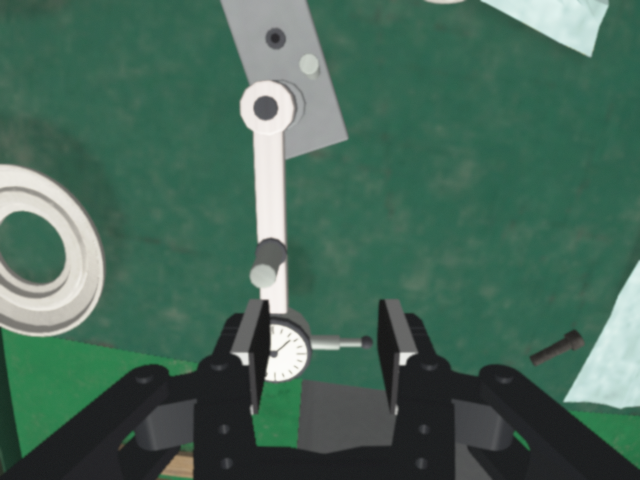

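```bash
python3 - <<'E'
from h import *
f=viewer.grab_frame("wrist")
h=atz(f,(266,107),.091); q=atz(f,(263,276),.118); print(h,q,np.linalg.norm((h-q)[:2]),np.degrees(np.arctan2(*(q-h)[1::-1])))
print("limb corner",atz(f,(347,139),.010),atz(f,(287,159),.010))
E
```

```text
[0.49786577 0.19341709 0.091     ] [0.42303649 0.18185716 0.118     ] 0.07571692920169347 -171.21813784403426
limb corner [0.48237409 0.14715338 0.01      ] [0.46245521 0.18505939 0.01      ]
```

Emit:
{"name": "apply_moves", "arguments": {"series": [[[0,0,0,0,-13.5,0,40],[0,0,0,0,-13.5,0,40],[0,0,0,0,0,14,40],[0,0,0,0,0,14,40],[0,0,0,0,0,0,40]]]}}

```text
clock: 21.15
ee_pos: [0.4222, 0.181, 0.1291]
tool_rot: [-3.13, -0.256, 0.004]
force: [-0.4, 0.3, 0.4]
finger_gap: 0.0398
```

```bash
python3 - <<'E'
from h import *
p,Rm,s=cur(); print(p,s["force"])
f=viewer.grab_frame("wrist"); cv2.imwrite("pics/w16.png",f["color"][:,:,::-1])
f=viewer.grab_frame("scene"); crop(f["color"],220,230,140,100,"pics/s16.png",5)
E
```

```text
[0.42224137 0.18095006 0.12907387] [-0.43403639  0.34027004  0.41765909]
```

View pics/w16.png

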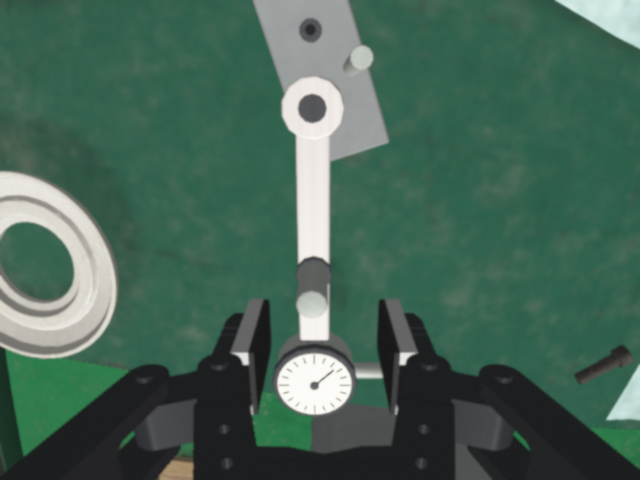

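View pics/s16.png

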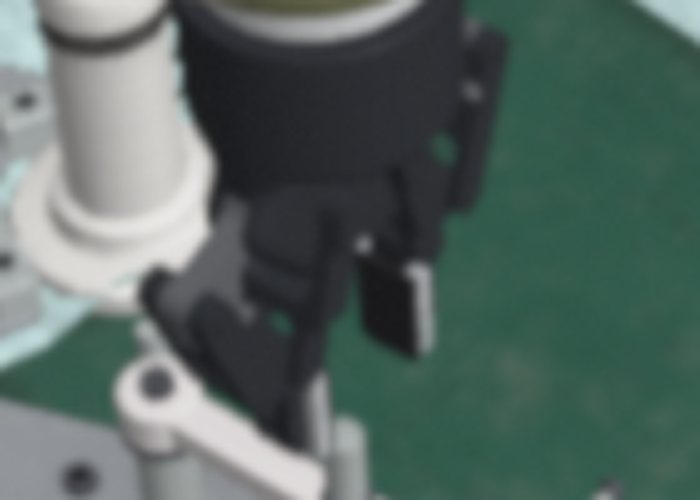

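```bash
python3 - <<'E'
from h import *
p,Rm,s=cur()
f=viewer.grab_frame("wrist")
h=atz(f,(312,108),.091); q=atz(f,(312,304),.118); print(h,q,np.linalg.norm((h-q)[:2])); print("tool rel mm",Rm.T@(q-p)*1000, proj(f,p), Rm.T@(h-p)*1000)
E
```

```text
[0.49712149 0.19790279 0.091     ] [0.42210041 0.1853199  0.118     ] 0.07606899569403923
tool rel mm [-0.33680779 -4.20065837 12.64494862] [[322.21027047 318.62566217]] [75.72267597 -4.38184611 39.67112497]
```

Emit:
{"name": "apply_moves", "arguments": {"series": [[[0,0,0,0,-4,0,40],[0,0,0,0,0,13,40],[0,0,0,0,0,13,40],[0,0,0,0,0,12,40],[0,0,0,0,0,0,40],[0,0,0,0,5,0,40],[0,0,0,0,5,0,40],[0,0,0,0,0,0,40]]]}}

```text
clock: 22.1
ee_pos: [0.4242, 0.1752, 0.0929]
tool_rot: [-3.13, -0.256, -0.002]
force: [0.4, -0.4, -0.3]
finger_gap: 0.0399
```

```bash
python3 - <<'E'
from h import *
p,Rm,s=cur(); print(p,s["force"],Rm.round(3).tolist())
f=viewer.grab_frame("wrist"); cv2.imwrite("pics/w17.png",f["color"][:,:,::-1])
E
```

```text
[0.42423993 0.17518799 0.09291491] [ 0.44072633 -0.39791472 -0.27952704] [[0.987, 0.163, 0.001], [0.163, -0.987, 0.001], [0.001, -0.001, -1.0]]
```

View pics/w17.png

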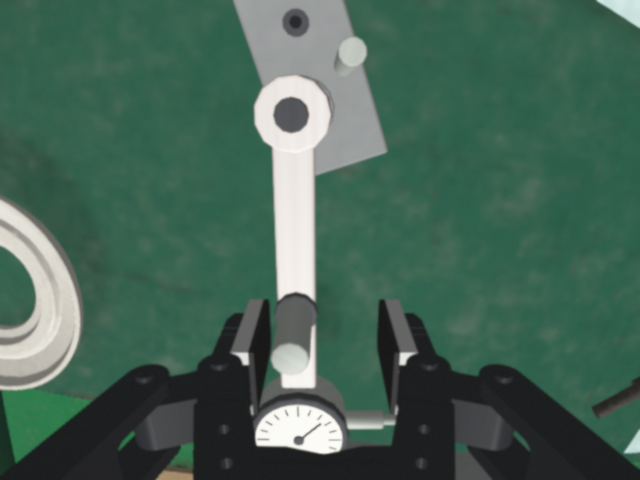

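Emit:
{"name": "apply_moves", "arguments": {"series": [[[0,0,0,0,3,0,40],[0,0,-0.05,0.8,3.75,0,40],[0,0,-0.1,1.7,7.4,0,40],[0,0,-0.1,1.7,7.4,0,40],[0,0,-0.1,1.7,7.4,0,40],[0,0,-0.1,1.7,7.4,0,40],[0,0,-0.1,1.7,7.4,0,40],[0,0,0,0,0,0,40]]]}}

```text
clock: 22.95
ee_pos: [0.4485, 0.1387, 0.0924]
tool_rot: [-2.942, -1.098, -0.001]
force: [0.3, -0.1, 0.6]
finger_gap: 0.04
```

```bash
python3 - <<'E'
from h import *
p,Rm,s=cur(); print(p,s["force"],s["joints"])
f=viewer.grab_frame("wrist"); cv2.imwrite("pics/w18.png",f["color"][:,:,::-1])
E
```

```text
[0.44852704 0.1386649  0.09237324] [ 0.27268005 -0.07021814  0.5746191 ] [4.88476404e-02 3.61204863e-01 1.83459736e+00 1.44331187e-03
 9.45331323e-01 9.04294497e-01]
```

View pics/w18.png

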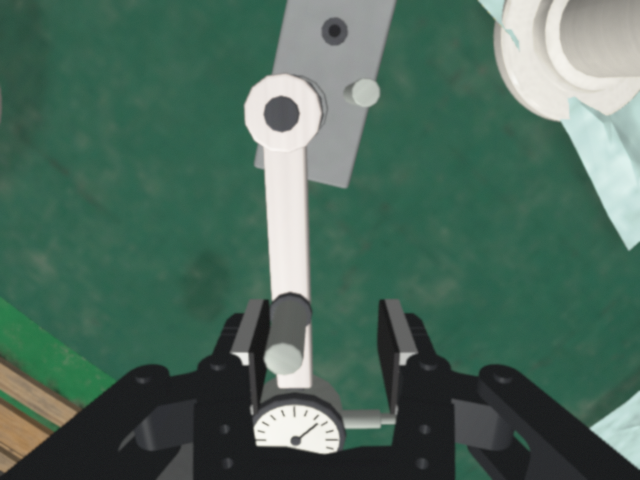

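Emit:
{"name": "apply_moves", "arguments": {"series": [[[0,0,-0.1,1.7,7.4,0,40],[0,0,-0.1,1.7,7.4,0,40],[0,0,-0.1,1.7,7.4,0,40],[0,0,-0.1,1.7,7.4,0,40],[0,0,-0.1,1.7,7.4,0,40],[0,0,-0.1,1.7,7.4,0,40],[0,0,-0.1,1.7,7.4,0,40],[0,0,-0.1,1.7,7.4,0,40],[0,0,-0.1,1.7,7.4,0,40],[0,0,0,0,0,0,40]]]}}

```text
clock: 24.0
ee_pos: [0.5125, 0.1242, 0.0921]
tool_rot: [-2.173, -2.267, -0.001]
force: [-0.0, 0.3, 0.1]
finger_gap: 0.0399
```

```bash
python3 - <<'E'
from h import *
p,Rm,s=cur(); print(p,s["force"],s["joints"],np.degrees(np.arctan2(Rm[1,0],Rm[0,0])))
f=viewer.grab_frame("wrist"); cv2.imwrite("pics/w19.png",f["color"][:,:,::-1])
f=viewer.grab_frame("side"); crop(f["color"],220,190,160,120,"pics/d19.png",5)
E
```

```text
[0.51250823 0.12415261 0.09210459] [-0.02776195  0.29183657  0.13500024] [ 1.47658501e-02  4.70462612e-01  1.66325862e+00  1.25851331e-03
  1.00794753e+00 -2.81773118e-02] 92.42198179765556
```

View pics/w19.png

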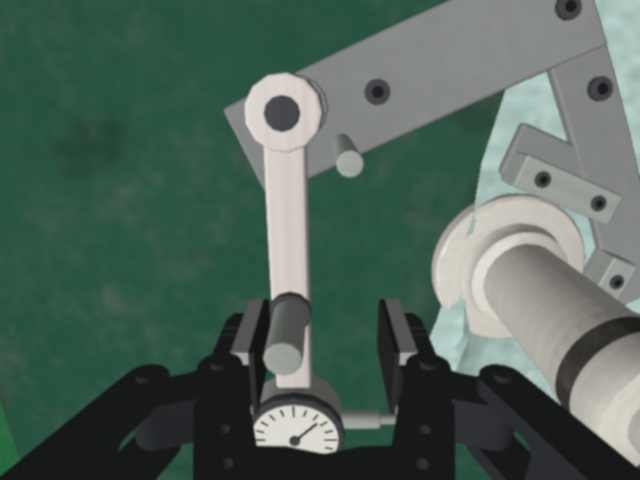

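View pics/d19.png

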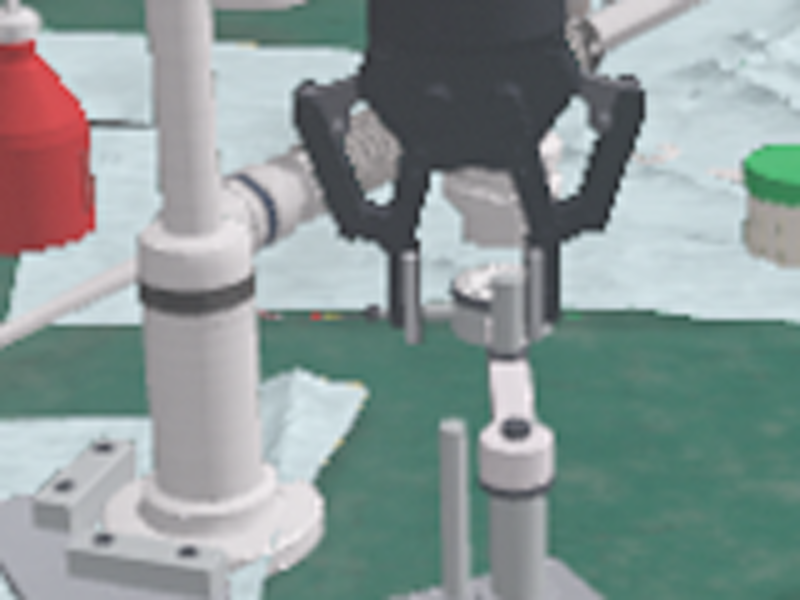

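Emit:
{"name": "apply_moves", "arguments": {"series": [[[0,0,-0.1,1.7,7.4,0,40],[0,0,-0.1,1.7,7.4,0,40],[0,0,-0.1,1.7,7.4,0,40],[0,0,-0.04,0.6,3,0,40],[0,0,0,0,0,0,40]]]}}

```text
clock: 24.6
ee_pos: [0.5359, 0.1339, 0.0921]
tool_rot: [-1.76, -2.601, -0.001]
force: [-0.0, 0.4, -0.0]
finger_gap: 0.04
```

```bash
python3 - <<'E'
from h import *
p,Rm,s=cur(); print(p,s["force"],np.degrees(np.arctan2(Rm[1,0],Rm[0,0])))
f=viewer.grab_frame("wrist"); cv2.imwrite("pics/w20.png",f["color"][:,:,::-1])
E
```

```text
[0.53589328 0.13386792 0.09211675] [-0.03956189  0.37053016 -0.00456005] 111.84205975302586
```

View pics/w20.png

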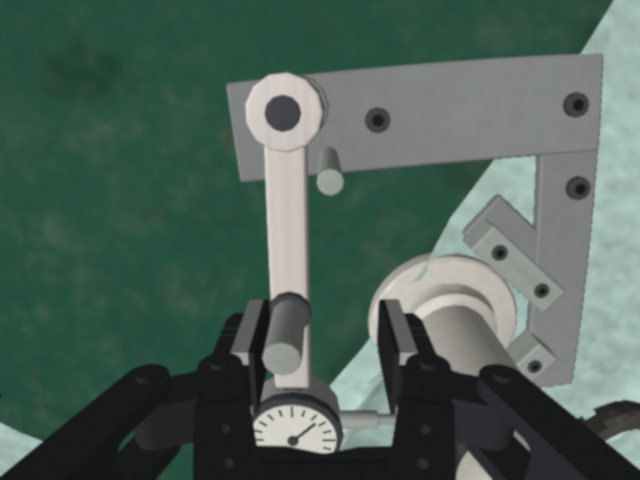

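Emit:
{"name": "apply_moves", "arguments": {"series": [[[0,0,-0.03,0.4,2.25,0,40],[0,0,-0.03,0.4,2.25,0,40],[0,0,-0.02,0.25,1.5,0,40],[0,0,0,0,0,0,40]]]}}

```text
clock: 25.05
ee_pos: [0.541, 0.1373, 0.0921]
tool_rot: [-1.65, -2.672, -0.001]
force: [-4.1, 0.4, 1.1]
finger_gap: 0.0405
```

Emit:
{"name": "apply_moves", "arguments": {"series": [[[0,0,-0.02,0.25,1.5,0,40],[0,0,0,0,0,0,40]]]}}

```text
clock: 25.25
ee_pos: [0.5419, 0.1381, 0.0921]
tool_rot: [-1.623, -2.687, -0.0]
force: [-6.3, -0.8, 1.4]
finger_gap: 0.0399
```

Emit:
{"name": "apply_moves", "arguments": {"series": [[[0,0,-0.02,0.25,1.5,0,40],[0,0,0,0,0,0,40]]]}}

```text
clock: 25.45
ee_pos: [0.5419, 0.1385, 0.092]
tool_rot: [-1.595, -2.701, 0.004]
force: [-12.3, -3.7, 6.6]
finger_gap: 0.0401
```

```bash
python3 - <<'E'
from h import *
p,Rm,s=cur(); print(p,s["force"],np.degrees(np.arctan2(Rm[1,0],Rm[0,0])))
f=viewer.grab_frame("wrist"); cv2.imwrite("pics/w21.png",f["color"][:,:,::-1])
f=viewer.grab_frame("side"); crop(f["color"],220,190,160,120,"pics/d21.png",5)
E
```

```text
[0.54185812 0.13853128 0.091976  ] [-12.31606671  -3.7367236    6.63194118] 118.8964363239618
```

View pics/w21.png

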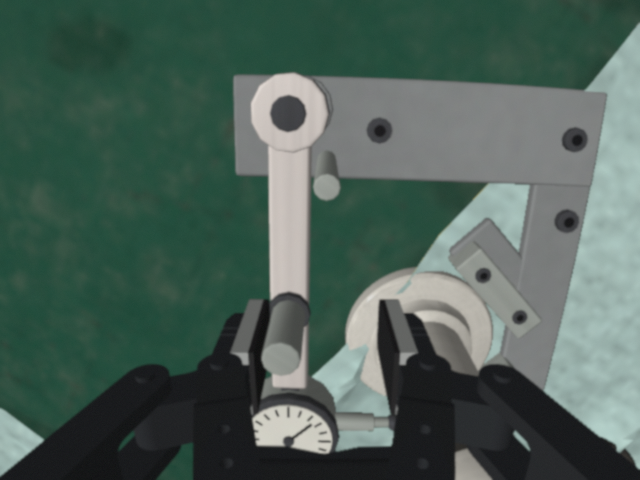

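View pics/d21.png

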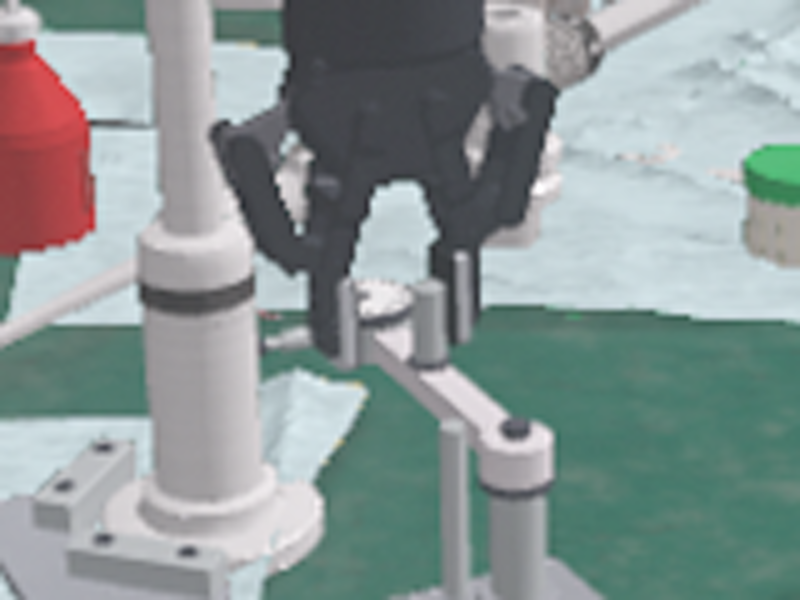

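Emit:
{"name": "apply_moves", "arguments": {"series": [[[0,0,0,0,1,0,40],[0,0,0,0,0,0,40]]]}}

```text
clock: 25.75
ee_pos: [0.5419, 0.1386, 0.0919]
tool_rot: [-1.594, -2.7, 0.008]
force: [-16.6, -6.1, 9.8]
finger_gap: 0.0401
```

Emit:
{"name": "apply_moves", "arguments": {"series": [[[0,0,0,0,-3,0,40],[0,0,0,0,-4,0,40],[0,0,0,0,-3,0,40],[0,0,0,0,0,0,40],[0,0,0,0,0,-15,40],[0,0,0,0,0,-20,40],[0,0,0,0,0,-25,40],[0,0,0,-10,-10,-30,40],[0,0,0,-20,-20,-30,40],[0,0,0,-20,-20,-30,40],[0,0,0,-20,-20,-10,40],[0,0,0,0,0,0,40]]]}}

```text
clock: 26.95
ee_pos: [0.5087, 0.0369, 0.2542]
tool_rot: [1.6, 2.699, 0.003]
force: [-0.2, 0.1, -0.1]
finger_gap: 0.04
```

```bash
python3 - <<'E'
from h import *
p,Rm,s=cur(); print(p,s["force"])
f=viewer.grab_frame("wrist"); cv2.imwrite("pics/w22.png",f["color"][:,:,::-1])
h=None
f=viewer.grab_frame("side"); crop(f["color"],200,190,160,120,"pics/d22.png",5)
f=viewer.grab_frame("scene"); crop(f["color"],160,210,160,120,"pics/s22.png",5)
for c in ["side","scene","wrist"]:
  for n in ["balancing_arbor","gauge_stand","collet_holder","grease_tub","swing_pivot","swing_post"]: print(c,n,[(np.round(d["point"],4).tolist(),round(d["score"],2)) for d in viewer.landmark_of(c,n)[:1]])
E
```

```text
[0.5086811  0.03690299 0.25415274] [-0.22873201  0.06946839 -0.12635949]
side balancing_arbor [([0.6262, 0.1136, 0.001], 0.64)]
side gauge_stand [([0.6267, 0.114, 0.0029], 0.91)]
side collet_holder [([0.5075, -0.1943, 0.0011], 0.58)]
side grease_tub [([0.3577, -0.1752, -0.0049], 0.75)]
side swing_pivot [([0.489, 0.1998, 0.0755], 0.56)]
side swing_post [([0.5271, 0.1324, 0.0961], 0.87)]
scene balancing_arbor [([0.6245, 0.1156, -0.0023], 0.91)]
scene gauge_stand []
scene collet_holder [([0.5075, -0.1923, 0.0016], 0.64)]
scene grease_tub []
scene swing_pivot [([0.4937, 0.1958, 0.0798], 0.57)]
scene swing_post []
wrist balancing_arbor [([0.6262, 0.1098, 0.0013], 0.92)]
wrist gauge_stand [([0.6251, 0.1114, -0.0001], 0.65)]
wrist collet_holder []
wrist grease_tub [([0.3586, -0.1785, -0.0018], 0.84)]
wrist swing_pivot []
wrist swing_post [([0.5305, 0.1323, 0.1028], 0.67)]
```

View pics/w22.png

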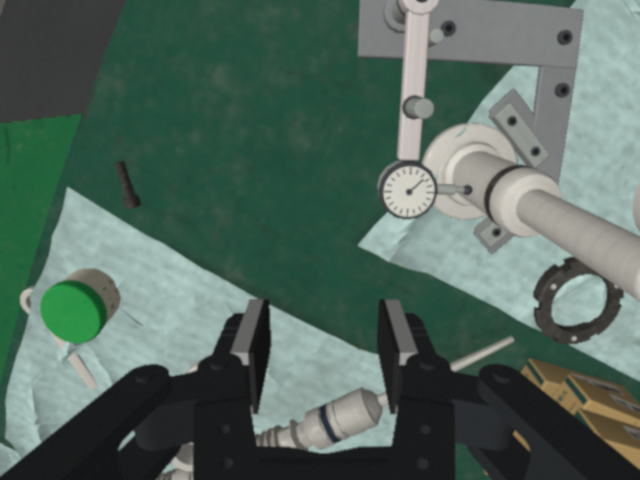

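View pics/d22.png

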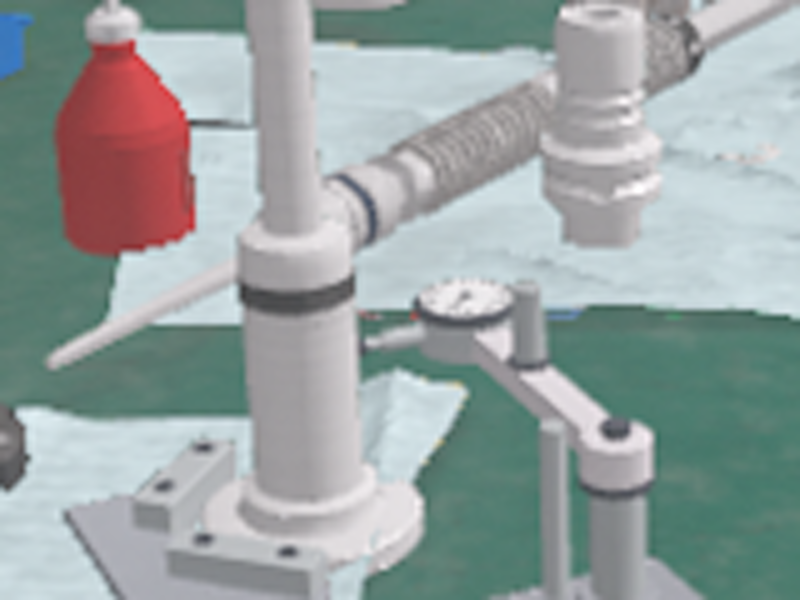

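View pics/s22.png

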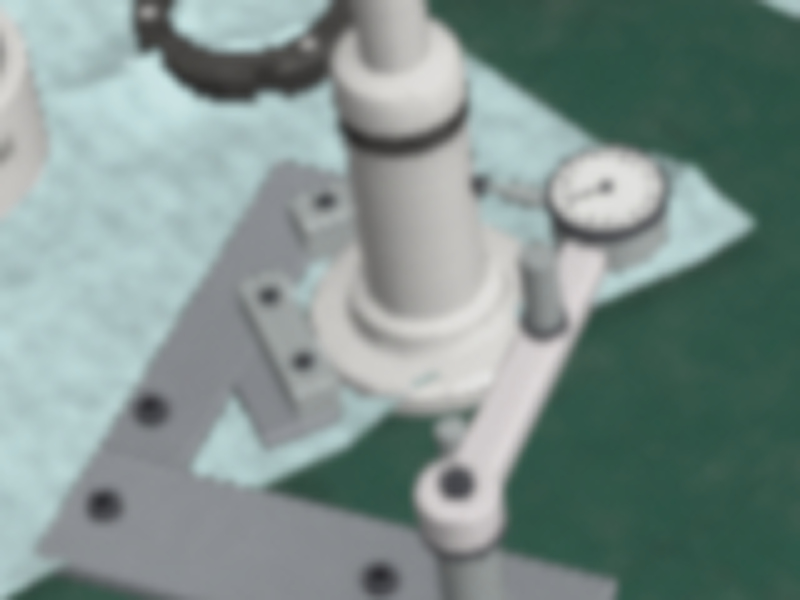

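```bash
python3 - <<'E'
from h import *
f=viewer.grab_frame("wrist"); crop(f["color"],350,0,240,180,"pics/w23.png",3)
f=viewer.grab_frame("wrist"); crop(f["color"],370,130,120,90,"pics/w24.png",6)
E
```

```text
(no output)
```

View pics/w23.png

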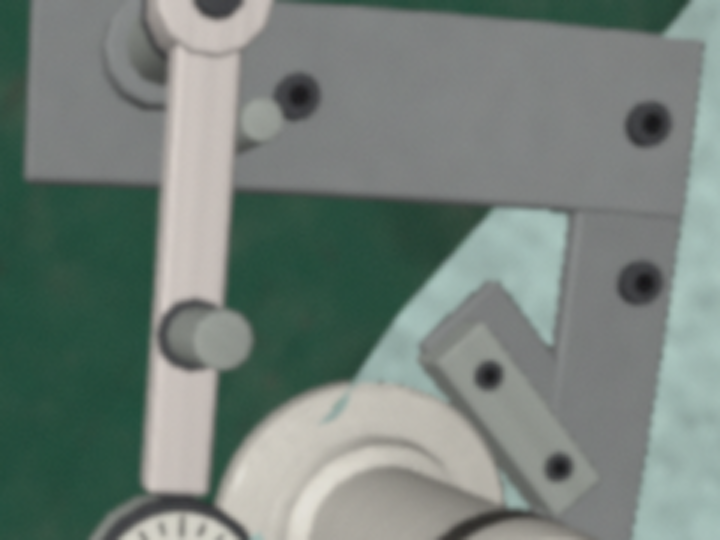

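View pics/w24.png

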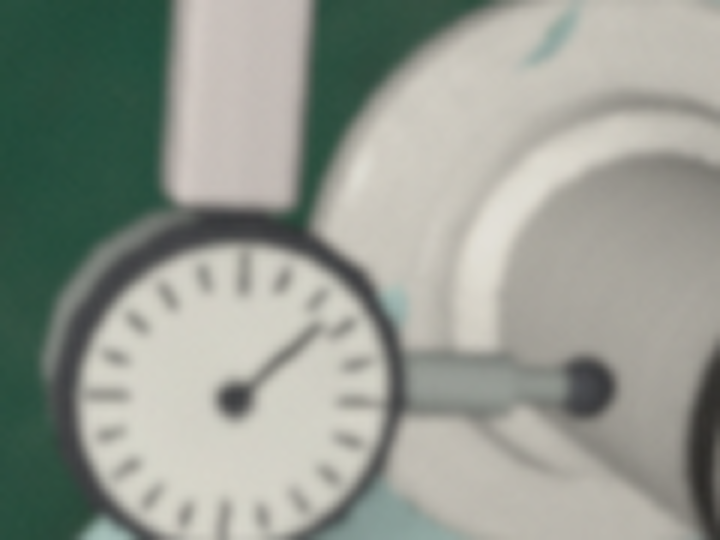

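```bash
python3 - <<'E'
from h import *
f=viewer.grab_frame("wrist")
def ang(a,b,z): 
    d=(atz(f,b,z)-atz(f,a,z))[:2]; return np.degrees(np.arctan2(d[1],d[0]))
g=lambda x,y:(350+x/3,y/3)
print("bar",ang(g(170,60),g(144,485),.084),ang(g(240,60),g(211,490),.084),"limb",ang(g(25,181),g(570,212),.010))
c=atz(f,(409.2,196.7),.092); t=atz(f,(469.0,194.2),.078); print(c,t,np.linalg.norm((t-c)[:2]))
# old view w15 pose: same mount; recompute via camera mount from the current
s=read_state(); T=np.eye(4); T[:3,:3]=R.from_rotvec(s["tool_rot"]).as_matrix(); T[:3,3]=s["ee_pos"]
M=np.linalg.inv(T)@f["extrinsics"]
T2=np.eye(4); T2[:3,:3]=np.array([[.986,.167,0],[.167,-.986,.002],[0,-.002,-1]]); T2[:3,3]=[.42652,.15779,.15823]
f2=dict(f); f2["extrinsics"]=T2@M
im=cv2.imread("pics/w15.png")[310:400,240:400]; cv2.imwrite("pics/w15c.png",cv2.resize(im,None,fx=5,fy=5,interpolation=cv2.INTER_CUBIC))
for uv in [(277,352)]:
    c=atz(f2,uv,.092); t=atz(f2,(369,342),.078); print(c,t,np.linalg.norm((t-c)[:2]))
E
```

```text
bar -62.25208335545686 -61.91892895323361 limb 27.336545491877374
[0.55900997 0.0778485  0.092     ] [0.60259785 0.10074883 0.078     ] 0.04923747470733249
[0.36295466 0.17369276 0.092     ] [0.36994453 0.12000435 0.078     ] 0.05414151728237741
```

View pics/w15c.png

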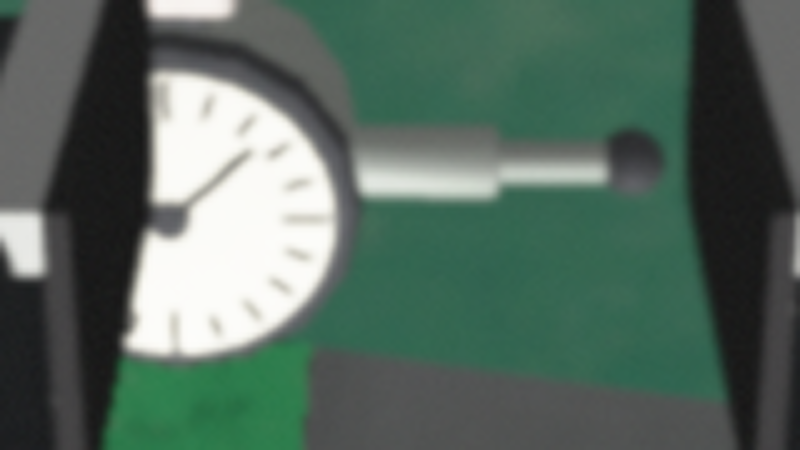

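```bash
python3 - <<'E'
from cell import order
print(order.close_job())
E
```

```text
the job is handed in; nothing more can be done
None
```

I slid the arbor upright along the bench into the vee, pushing only its foot with the gripper leaned back. I then swung the gauge arm round by its post to its stop, backed clear and handed the job in at about 27 s. Handing in gives no verdict, so what follows rests on my own checks.

**Arbor home:** The last press along the vee's axis met a reaction of about 14 N in line with that axis. The wrist picture showed the foot rim against both jaws. After I backed off, the network's estimates of arbor and stand agreed within 2 mm in both the side and the wrist camera; it did not find the stand in the scene camera. The gauge arm was still swung out at about 1.9 rad at that point.

**Gauge arm at stop:** The force on the post rose to about 20 N with no further travel. The bar measured about 0.01 rad from square to the stand, and the picture shows it against the stop pin.

**Stylus:** The visible length from dial to tip went from about 54–56 mm to 49 mm, so it is pressed in about 5 mm.

**Bystanders and robot:** The collet holder and the tub read within about 3–5 mm of their first positions, which is the network's own error. I never touched either. Tool forces read zero once the gripper was clear.

**What disagreed or failed:**
- My first lean-back pose ran the last joint to its limit, so I turned the gripper half round before touching anything.
- My pixel fits from the scene and side cameras differed by up to 7 mm in y. I relied on measurements within one picture and on contact force instead.
- My first foot fit in the vee was wrong because a jaw hid part of the rim. I repeated the press along the vee's axis to be sure.

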